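# Slide the granite mortar home into its shelf corner

### The arm

A 7-joint arm with a two-finger parallel gripper is mounted at the origin on the work surface. World frame = base frame: x ahead of the robot, y to its left, z up, the work surface at z = 0. Lengths are in mm, angles in rad, forces in N, time in s.
With the tool pointing down it reaches from about 400 to 875 mm from the base axis. Payload 4.4 kg.
Tool frame: the origin (TCP) lies at the very end of the fingers, on their centre line; the grasp point (between the pads) lies 19 mm behind it (grip_depth is the distance from the TCP to the grasp point, in mm); z points along the fingers, y is the direction in which the jaws open and shut (so a half turn about z gives the same grasp; the last joint's range is limited). The gripper opens to 85 mm and grips with 20 to 120 N. Pads are 22 mm wide; open, the fingers measure 114 mm over their backs; the gripper's body (76 mm by 85 mm) begins 54 mm behind the grasp point. The pads swing forward as they close: fully open they stand 13 mm farther back than shut.
Start: joints at [1.283, 0.628, 0.038, 1.517, -0.027, 0.996, -0.02], TCP at [143.018, -634.085, 231.313] pointing down, gripper open.
Joint ranges: [-3.06, 3.06], [-0.37, 2.12], [-1.25, 1.32], [0.18, 2.47], [-1.1, 4.24], [0.23, 1.98], [-2.94, 2.94]. Speed limits (rad/s): [2.57, 2.57, 3.14, 3.14, 3.14, 3.14, 3.14].

### API

Orientations are given as [roll, pitch, yaw] about the fixed x, y, z axes, in that order (R = Rz(yaw) Ry(pitch) Rx(roll)).
In Python, from cell import read_state, get_image, finish_job, recognise, outline_of, grip_depth gives the robot as it stands. The module is installed in compiled form; this text tells all that it offers.
- The arm moves only by the tool send_rows, never from a script. Its argument "rows" is a list of rows, each a list of 5 numbers: the gripper command: -1 is shut, 1 is fully open, values between are in proportion, then the shift along the tool's x, y, z in m, then the turn about the tool's z in rad. In form: [[claw, tx, ty, tz, roll], ...]. A call has 1 to 12 rows; each row shifts and turns the pose as measured when the row begins, along the tool's axes as they then stand; what a row does not reach is not made up. A row lasts 1/12 s, in which the tool goes at most 41.7 mm and 7.16 degrees, less where a joint would pass 70% of its speed; a pose out of reach is approached as far as the arm can. A call with a gripper value outside its range is refused whole. The fingers move at their own pace and stop on an object; the grip force is fixed at half the most. Time passes only in rows, so rows that do not move let the fingers close. It gives the time, the measured TCP pose, the force and the opening at its end, in the units of the state.
- read_state(): the state, without advancing time (a new reading comes with each control period).
- get_image(name): name is "side" or "top"; returns a dict with "image" (480x640x3 uint8, blue, green, red), "z_map" (480x640 float32, mm along the optical axis (not along the pixel's ray), 0 where there is no reading), "K" (3x3 intrinsics, pixels), "dist" ([k1, k2, p1, p2, k3] as OpenCV has them; the pictures are not rectified), "R" (3x3) and "t" (3): a world point X has camera coordinates R X + t. Camera axes: x right, y down, z forward; pixel columns grow to the right and rows downward; lengths in mm; the calibration is good to about 2 mm. A picture is of the moment at which its call begins.
- finish_job(): hands the job in, once; it reports no verdict.
Trained networks look in a picture, given as the dict that the camera call returned (one of the last four; its "shot" number tells which), for a name from the list of things; names that differ only in an ending like _2 or _b are one class to them, and where a whole thing is asked for, a point or a joint stands for the part that bears it (a point fixed in the world has none). Each returns a list of dicts, best first, with "score" (0 to 1); they miss things now and then, are a little off and sometimes report something else, mostly with a low value. They report only what shows in the picture. A call takes as long as a camera call.
- recognise(picture, query): "box" ([left, top, right, bottom] in pixels, round what is visible of it).
- outline_of(picture, query): "mask" (480x640 bool, what is visible of it) and "box" ([left, top, right, bottom] in pixels, round what is visible of it).
The state is a dict: "clock": time; "qpos": joint angles; "qd": joint speeds; "tau": joint torques, N m; "eef_pos": TCP position; "tool_rot": TCP orientation; "force": force on the tool from outside, world axes, zero at the start; "torque": the same for the moment, N m; "width": finger opening in mm.
Only numpy, scipy, OpenCV 4.12 (cv2) and the standard library are available. Lean on these libraries where they do the work, as an engineer would, in place of code of your own. Each camera call takes 0.05 s, during which the arm holds its last target.

### The job

Push the covered black granite mortar along the oak shelf, steering it round the vase and the two glass jars without the mortar or the robot touching any of them, to its corner. Bring it home by feel: first back against the low rail with a light press, then along the rail against the low end cheek with a light press, never hard, so that it stands snug against both; then draw back. It stays flat on the shelf all the way, and the vase, jars and pestle are left as they are.

Things in the scene. Friction and masses are not known exactly. Their poses are not given: they have to be found in the camera images.
- shelf: Fixed oak shelf board, 330 mm deep (its x, away from the robot) by 860 mm long (its y, to the left). Its flat top lies 120 mm above this origin; its open front edge is 165 mm from the origin on -x (the mortar can fall off there). Behind it a low tiled upstand (3 mm above the board), under it a shut drawer with a tilt-out front. Friction coefficient of things on the board about 0.6 (0.42 to 0.66).
- rail: Straight oak back rail on the shelf top, 45 mm high, 18 mm thick, held with adhesive pads: it bears a press of 5 to 10 N, over 14 N loosens it. Origin: the inside corner with the cheek, on the shelf top. Its inner face is the plane x = 0, from the corner 402 mm along +y (to the left). Free space on its -x side. The mortar standing snug in the corner has its axis at x = -54, y = +54 mm.
- cheek: Straight oak end cheek, 45 mm high, 18 mm thick, square to the rail, held in the same way: it bears a press of 5 to 10 N, over 14 N loosens it. Same origin and axes as the rail: its inner face is the plane y = 0, from the corner 140 mm along -x (towards the robot); free space on its +y side.
- mortar: Polished black granite mortar, round, 108 mm wide, its side upright from 22 to 68 mm above the underside, foot 92 mm wide, push-fit bamboo cover (86 mm wide, 3 mm proud) in its rim, 76 mm high in all, 0.8 to 1.05 kg. Too wide to grip: pushed on its upright side, which takes some 4 to 13 N to keep it sliding. Origin: centre of the underside; z is its axis, upward.
- vase: White ceramic bud vase, loose, 122 mm high, belly 84 mm in diameter (widest 38 mm above its underside), neck 26 mm in diameter. Must not be touched. Origin: centre of the underside.
- jar_a: Small closed glass jar with a bamboo twist lid, loose, 66 mm in diameter, 86 mm high. Must not be touched. Origin: centre of the underside.
- jar_b: The other glass jar, the same as the first. Must not be touched. Origin: centre of the underside.
- pestle: Black granite pestle lying on the grey trivet at the shelf's left end, 142 mm long along its y, 32 mm thick. Left alone. Origin: its middle.
- trivet: Grey silicone trivet, fixed, a disc 156 mm in diameter, 6 mm thick with two 5 mm ridges that hold the pestle. Origin: centre of the underside, on the shelf top.

How it is judged:
By the outcome, as a careful person would: the job done as asked, in the order asked, and still so for the second after the job is handed in, with the robot touching nothing.
It also fails if it takes over 72 s, if anything falls off the work surface, if the arm or the gripper's body presses on something with over 40 N, if the wrist force passes 120 N, or if a joint passes its speed limit or range.

## Working session

There is one attempt and no reset: what is moved stays moved. The work goes in short steps, Python scripts to look and compute and a tool call to move; the robot and the scene stay as the last step left them, time stands still between calls to the robot, and variables do not carry over. Pictures are saved under pics/ and viewed, and the job is handed in when it is done.

Besides the shell and the picture viewer there is one more tool, called after "Request:" as name(argument=value, ...) on one line, values as JSON. send_rows: Moves the arm, as the interface text tells. Its arguments: {"type":"object","properties":{"rows":{"type":"array"}},"required":["rows"]}

```bash
mkdir -p pics; cat > h.py <<'E'
import numpy as np,cv2
from cell import *
def w2p(d,X):
    X=np.atleast_2d(np.asarray(X,float)); rv,_=cv2.Rodrigues(d["R"])
    return cv2.projectPoints(X,rv,np.asarray(d["t"],float),np.asarray(d["K"]),np.asarray(d["dist"]))[0][:,0]
def cloud(d):
    K=np.asarray(d["K"]);u,v=np.meshgrid(np.arange(640.),np.arange(480.))
    p=cv2.undistortPoints(np.stack([u.ravel(),v.ravel()],1)[:,None],K,np.asarray(d["dist"]))[:,0]
    z=d["z_map"].ravel().astype(float); C=np.c_[p[:,0]*z,p[:,1]*z,z]
    W=(C-np.asarray(d["t"]))@np.asarray(d["R"]); W[z<=0]=np.nan
    return W.reshape(480,640,3)
E
python3 - <<'E'
from h import *
print(read_state(),grip_depth)
for n in("side","top"):
    d=get_image(n); cv2.imwrite(f"pics/{n}0.png",d["image"]); W=cloud(d); np.save(n+"W",W)
    print(n,"cam",-np.asarray(d["R"]).T@d["t"])
    for q in("shelf","rail","cheek","mortar","vase","jar_a","pestle","trivet"):
        for o in outline_of(d,q)[:3]:
            m=o["mask"]; P=W[m]; P=P[~np.isnan(P[:,0])]
            print(q,round(o["score"],2),np.round(o["box"]),len(P), np.round(np.percentile(P,[2,50,98],axis=0),0).tolist() if len(P) else "")
E
```

```text
{'clock': 0.0, 'qpos': array([ 1.28317699,  0.62935521,  0.03842527,  1.51835739, -0.02700532,
        0.99628672, -0.01998808]), 'qd': array([ 3.30189360e-03, -6.94326317e-04, -6.80932828e-04, -2.56921963e-03,
        9.68259579e-04, -1.43441543e-03, -4.66440308e-05]), 'tau': array([ 6.37868889e-04, -5.63408053e+01,  1.22574393e+00, -1.93446475e+01,
        1.08585905e-02,  1.06470968e-02, -3.54917375e-07]), 'eef_pos': array([ 142.90699387, -633.46379449,  230.38628484]), 'tool_rot': array([-3.13970344e+00,  1.08673999e-05,  2.21842100e-01]), 'force': array([-0.1022949 ,  0.20872622,  0.30819856]), 'torque': array([ 0.02162122,  0.01762873, -0.04672379]), 'width': 85.57182592781558} 18.700000000000003
side cam [153.08120652 861.18357494 740.58662409]
shelf 0.61 [  0. 126. 474. 456.] 52042 [[423.0, -221.0, 10.0], [593.0, 402.0, 119.0], [802.0, 707.0, 124.0]]
rail 0.95 [254. 137. 357. 224.] 1825 [[720.0, -227.0, 121.0], [730.0, -30.0, 152.0], [748.0, 177.0, 167.0]]
cheek 0.74 [354. 139. 406. 169.] 900 [[581.0, -237.0, 123.0], [646.0, -224.0, 148.0], [718.0, -218.0, 167.0]]
mortar 0.97
[... 1080 characters left out ...]
], [528.0, 248.0, 193.0], [579.0, 299.0, 199.0]]
rail 0.92 [301. 181. 480. 196.] 2070 [[721.0, -231.0, 123.0], [732.0, -34.0, 162.0], [749.0, 166.0, 168.0]]
cheek 0.95 [473. 192. 486. 254.] 728 [[581.0, -253.0, 118.0], [649.0, -228.0, 162.0], [716.0, -221.0, 168.0]]
mortar 0.89 [238. 250. 288. 298.] 1947 [[479.0, 200.0, 159.0], [526.0, 249.0, 193.0], [575.0, 299.0, 199.0]]
jar_a 0.77 [460. 279. 500. 306.] 796 [[458.0, -250.0, 134.0], [485.0, -214.0, 204.0], [513.0, -192.0, 210.0]]
jar_a 0.76 [228. 195. 262. 225.] 837 [[645.0, 265.0, 122.0], [670.0, 292.0, 203.0], [702.0, 325.0, 209.0]]
pestle 0.83 [140. 226. 197. 246.] 727 [[598.0, 414.0, 142.0], [621.0, 475.0, 154.0], [645.0, 542.0, 161.0]]
```

View pics/top0.png

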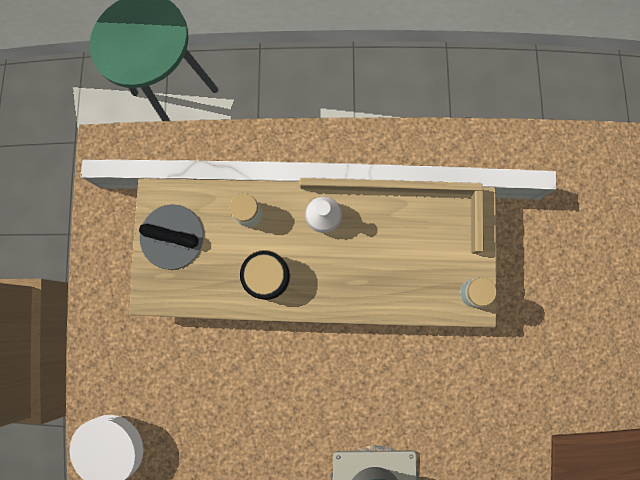

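View pics/side0.png

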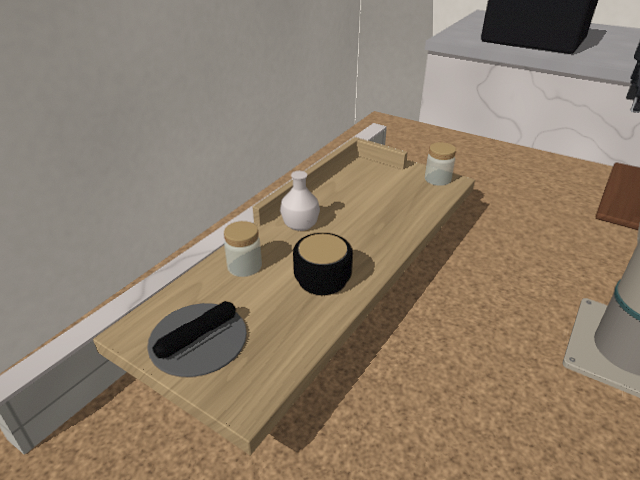

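```bash
cat > fit.py <<'E'
from h import *
from scipy.optimize import least_squares
def circ(P):
    f=lambda p:np.hypot(P[:,0]-p[0],P[:,1]-p[1])-p[2]
    return least_squares(f,[*P[:,:2].mean(0),40],loss="soft_l1").x
E
python3 - <<'E'
from fit import *
for n in("side","top"):
    W=np.load(n+"W.npy"); 
    def reg(c,r,z0,z1):
        m=(abs(W[...,0]-c[0])<r)&(abs(W[...,1]-c[1])<r)&(W[...,2]>z0)&(W[...,2]<z1); return W[m]
    for nm,c,r,zt in(("mortar",(525,249),75,196),("jarA",(672,294),50,206),("jarB",(485,-220),50,206),("vase",(660,130),65,240)):
        T=reg(c,r,zt-14,zt+12)
        if len(T)>5:
            h=cv2.minEnclosingCircle(T[:,:2].astype(np.float32)); print(n,nm,"top",len(T),np.round(T[:,2].mean()),"enc",np.round(h[0],1),round(h[1],1), np.round(np.median(T,0),1))
        S=reg(c,r,145,185)
        if len(S)>30: print(n,nm,"side fit",len(S),np.round(circ(S),1))
    # rail
    T=W[(W[...,0]>700)&(W[...,0]<770)&(W[...,1]>-215)&(W[...,1]<160)&(W[...,2]>155)&(W[...,2]<175)]
    if len(T):
        for a in range(-210,160,60):
            t=T[(T[:,1]>=a)&(T[:,1]<a+60)]; print(n,"rail",a,np.round(np.percentile(t[:,0],[1,5,50,95,99]),1))
    T=W[(W[...,0]>575)&(W[...,0]<725)&(W[...,1]>-260)&(W[...,1]<-200)&(W[...,2]>155)&(W[...,2]<175)]
    for a in range(580,720,35):
        t=T[(T[:,0]>=a)&(T[:,0]<a+35)]
        if len(t): print(n,"cheek",a,np.round(np.percentile(t[:,1],[1,5,50,95,99]),1))
    T=W[(W[...,1]>-100)&(W[...,1]<0)&(W[...,2]>110)&(W[...,2]<126)]; print("front edge",np.round(np.percentile(T[:,0],[.5,1,5]),1))
E
```

```text
side mortar top 1921 193.0 enc [526.2 254.8] 54.2 [521.1 263.8 194. ]
side mortar side fit 1000 [527.7 253.2  53.6]
side jarA top 707 203.0 enc [673.9 298.6] 33.4 [669.7 305.6 204.7]
side jarA side fit 648 [675.4 299.4  31.9]
side jarB top 367 203.0 enc [ 488.  -221.4] 33.3 [ 484.8 -211.1  204.9]
side jarB side fit 435 [ 487.8 -222.2   31.8]
side vase top 185 238.0 enc [666.2 121.6] 18.9 [662.2 127.8 240.7]
side vase side fit 709 [664.2 124.2  37.5]
side rail -210 [718.7 720.1 724.5 737.3 739.2]
side rail -150 [721.4 722.3 727.  739.2 741. ]
side rail -90 [723.7 724.6 728.5 741.2 743.1]
side rail -30 [724.8 725.4 728.8 741.1 743.5]
side rail 30 [727.2 728.5 735.7 746.2 747.6]
side rail 90 [728.6 729.9 734.9 746.7 749.8]
side rail 150 [731.  731.3 734.7 749.3 750.8]
side cheek 580 [-238.  -236.6 -223.7 -218.2 -216.8]
side cheek 615 [-240.  -238.  -224.8 -219.9 -219.1]
side cheek 650 [-242.7 -237.5 -225.6 -221.1 -220. ]
side cheek 685 [-241.  -239.1 -226.6 -221.3 -209.7]
front edge [415.5 416.4 425.9]
top mortar top 1888 193.0 enc [528.5 251.3] 54.3 [527.8 249.9 193.5]
top mortar side 
[... 208 characters left out ...]
p jarB side fit 140 [ 486.9 -224.3   31.8]
top vase top 181 241.0 enc [666.6 120.5] 16.2 [666.7 119.9 241. ]
top vase side fit 433 [665.3 120.4  36.5]
top rail -210 [720.4 721.  729.  738.7 739.3]
top rail -150 [721.8 722.6 731.1 740.4 741.5]
top rail -90 [723.9 724.7 732.7 740.8 742. ]
top rail -30 [725.7 727.5 735.2 744.  745.4]
top rail 30 [729.5 730.6 738.5 747.9 748.6]
top rail 90 [708.9 731.8 739.9 748.8 749.4]
top rail 150 [732.9 733.7 742.3 751.8 752.1]
top cheek 580 [-238.6 -237.6 -228.6 -220.6 -219.9]
top cheek 615 [-240.7 -239.1 -229.8 -222.1 -221.1]
top cheek 650 [-241.1 -240.5 -231.6 -223.4 -222.6]
top cheek 685 [-243.1 -242.2 -233.1 -224.1 -215.7]
front edge [415.1 417.6 431.1]
```

The top view shows the mortar at about (264,275), the vase at (323,213), jar A at (244,209) and jar B at (481,292). The rail/cheek corner is near (478,190). The side view agrees. My plan is to cradle-push along the front, then push back to the rail, then along it to the cheek.

First I'll raise and turn the tool.

Request:
send_rows(rows=[[0.4,0,0,-0.01,-0.12],[0.4,0,0,-0.01,-0.12],[0.4,0,0,-0.01,-0.12],[0.4,0,0,-0.01,-0.12],[0.4,0,0,-0.01,-0.12],[0.4,0,0,-0.01,-0.12],[0.4,0,0,-0.01,-0.12],[0.4,0,0,-0.01,-0.12],[0.4,0,0,-0.01,-0.12],[0.4,0,0,-0.01,-0.12],[0.4,0,0,-0.01,-0.12]])

```text
clock: 1.82
eef_pos: [142.2, -632.2, 343.3]
tool_rot: [-3.138, -0.006, 1.594]
force: [-0.6, -0.0, -1.1]
width: 59.8
```

```bash
cat >> h.py <<'E'
C=np.array([720.0,-223.8]); PSI=-0.0365
EX=np.array([np.cos(PSI),np.sin(PSI)]); EY=np.array([-np.sin(PSI),np.cos(PSI)])
def toR(p): d=np.asarray(p)[:2]-C; return np.array([d@EX,d@EY])
def where(goal=None,z=None,gy=None):
    s=read_state(); p=s["eef_pos"]; yaw=s["tool_rot"][2]
    print("t",round(s["clock"],2),"railframe",np.round(toR(p),1),"z",round(p[2],1),"rot",np.round(s["tool_rot"],3),"w",round(s["width"],1))
    F=s["force"]; print("F rail-frame",np.round([F[:2]@EX,F[:2]@EY,F[2]],2),"q",np.round(s["qpos"],2))
    if goal is not None:
        d=(np.asarray(goal)-toR(p)); d=d[0]*EX+d[1]*EY
        tx=np.array([np.cos(yaw),np.sin(yaw)]); ty=np.array([np.sin(yaw),-np.cos(yaw)])
        print("tool dx,dy mm",np.round([d@tx,d@ty],1),"dz",None if z is None else round(p[2]-z,1),"roll",None if gy is None else round(yaw-gy,3))
E
python3 - <<'E'
from h import *
for n,p in dict(mortar=(528,252),vase=(665.5,121.5),jA=(676,298),jB=(487,-222.8)).items(): print(n,toR(p))
where((-180,-150),330,1.534)
E
```

```text
mortar [-209.23496232  468.47664887]
vase [-67.06435191 343.08120424]
jA [-63.0121651  519.84681114]
jB [-232.881302     -7.50327782]
t 1.82 railframe [-562.6 -429.2] z 343.3 rot [-3.138 -0.006  1.594] w 59.8
F rail-frame [-0.64 -0.03 -1.11] q [ 1.49  0.56 -0.33  1.35  0.18  1.27  1.18]
tool dx,dy mm [256.  398.5] dz 13.3 roll 0.06
```

Request:
send_rows(rows=[[0.4,0.021,0.033,0,0.005],[0.4,0.021,0.033,0,0.005],[0.4,0.021,0.033,0,0.005],[0.4,0.021,0.033,0,0.005],[0.4,0.021,0.033,0,0.005],[0.4,0.021,0.033,0,0.005],[0.4,0.021,0.033,0,0.005],[0.4,0.021,0.033,0,0.005],[0.4,0.021,0.033,0,0.005],[0.4,0.021,0.033,0,0.005],[0.4,0.021,0.033,0,0.005],[0.4,0.021,0.033,0,0.005]])

```text
clock: 2.82
eef_pos: [542.5, -386.5, 342.8]
tool_rot: [-3.132, 0.008, 1.508]
force: [0.3, -0.6, 0.2]
width: 59.9
```

```bash
python3 - <<'E'
from h import *
where((-209,560),330,1.534)
E
```

```text
t 2.82 railframe [-171.4 -169.1] z 342.8 rot [-3.132  0.008  1.508] w 59.9
F rail-frame [ 0.35 -0.57  0.19] q [ 0.76  0.59 -0.35  1.3   0.21  1.3   0.35]
tool dx,dy mm [727.8 -56.5] dz 12.8 roll -0.026
```

Request:
send_rows(rows=[[0.4,0.04,-0.003,0,-0.002],[0.4,0.04,-0.003,0,-0.002],[0.4,0.04,-0.003,0,-0.002],[0.4,0.04,-0.003,0,-0.002],[0.4,0.04,-0.003,0,-0.002],[0.4,0.04,-0.003,0,-0.002],[0.4,0.04,-0.003,0,-0.002],[0.4,0.04,-0.003,0,-0.002],[0.4,0.04,-0.003,0,-0.002],[0.4,0.04,-0.003,0,-0.002],[0.4,0.04,-0.003,0,-0.002],[0.4,0.04,-0.003,0,-0.002]])

```text
clock: 3.82
eef_pos: [536.6, 111.3, 335.9]
tool_rot: [-3.138, 0.007, 1.53]
force: [0.8, 0.2, 0.1]
width: 59.7
```

```bash
python3 - <<'E'
from h import *
where((-209,560),330,1.534)
E
```

```text
t 3.82 railframe [-195.5  328.1] z 335.9 rot [-3.138  0.007  1.53 ] w 59.7
F rail-frame [0.83 0.25 0.05] q [ 0.06  0.41 -0.46  1.64  0.2   1.14 -0.5 ]
tool dx,dy mm [231.8 -14.4] dz 5.9 roll -0.004
```

Request:
send_rows(rows=[[0.4,0.04,-0.002,0,0],[0.4,0.04,-0.002,0,0],[0.4,0.04,-0.002,0,0],[0.4,0.04,-0.002,0,0],[0.4,0.04,-0.002,0,0],[0.4,0.032,-0.002,0,0],[0.4,0,0,0,0]])

```text
clock: 4.4
eef_pos: [528.4, 363.8, 335.3]
tool_rot: [-3.139, -0.0, 1.54]
force: [-1.2, 0.7, 0.8]
width: 59.3
```

```bash
python3 - <<'E'
from h import *
where((-209,558),141,1.534)
E
```

```text
t 4.4 railframe [-212.9  580.3] z 335.3 rot [-3.139 -0.     1.54 ] w 59.3
F rail-frame [-1.23  0.61  0.77] q [-0.37  0.57 -0.48  1.39  0.26  1.26 -0.9 ]
tool dx,dy mm [-22.3   3.8] dz 194.3 roll 0.006
```

Request:
send_rows(rows=[[0.4,-0.004,0.001,0.03,0],[0.4,-0.004,0.001,0.03,0],[0.4,-0.004,0,0.03,0.002],[0.4,-0.004,0,0.03,0.002],[0.4,-0.004,0.001,0.03,0.002],[0.4,0,0,0.02,0],[0.4,0,0,0.01,0],[0.4,0,0,0,0]])

```text
clock: 5.07
eef_pos: [530.6, 349.2, 150.1]
tool_rot: [3.139, -0.006, 1.541]
force: [-0.1, -0.4, -0.0]
width: 59.9
```

```bash
python3 - <<'E'
from h import *
where((-209,528),142,1.534)
d=get_image("side"); cv2.imwrite("pics/s1.png",d["image"])
E
```

```text
t 5.07 railframe [-210.2  565.7] z 150.1 rot [ 3.139 -0.006  1.541] w 59.9
F rail-frame [-0.12 -0.42 -0.01] q [-0.38  0.73 -0.42  1.64  0.36  0.85 -0.97]
tool dx,dy mm [-37.7   0.9] dz 8.1 roll 0.007
```

View pics/s1.png

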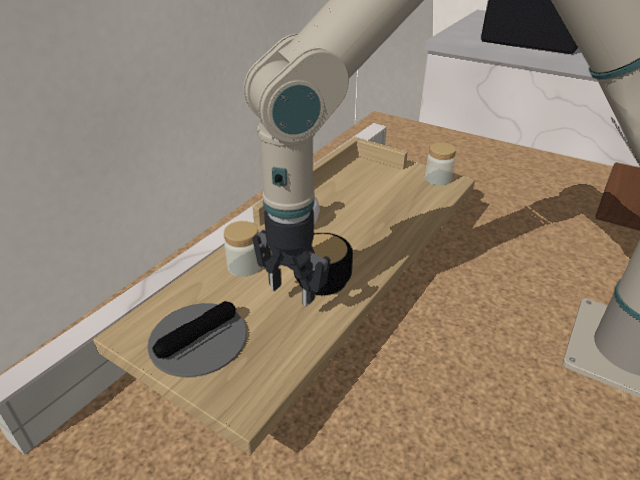

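The gripper stands behind the mortar with its fingers at about (275–310, 290), clear of jar A and the pestle. Next I'll lower it and make contact slowly.

Request:
send_rows(rows=[[0.4,-0.01,0,0.004,0.003],[0.4,-0.01,0,0.004,0.003],[0.4,-0.006,0,0,0],[0.4,-0.006,0,0,0],[0.4,-0.006,0,0,0],[0.4,-0.006,0,0,0],[0.4,-0.006,0,0,0]])

```text
clock: 5.7
eef_pos: [532.2, 300.6, 149.2]
tool_rot: [3.128, -0.018, 1.535]
force: [1.0, 4.0, -2.5]
width: 59.8
```

```bash
python3 - <<'E'
from h import *
where((-205,210),142,1.534)
E
```

```text
t 5.7 railframe [-206.8  517.2] z 149.2 rot [ 3.128 -0.018  1.535] w 59.8
F rail-frame [ 0.88  4.05 -2.46] q [-0.29  0.69 -0.42  1.72  0.37  0.79 -0.93]
tool dx,dy mm [-307.2    1.6] dz 7.2 roll 0.001
```

Request:
send_rows(rows=[[0.4,-0.008,0,0.002,0],[0.4,-0.01,0,0.002,0],[0.4,-0.012,0,0.002,0],[0.4,-0.012,0,0.002,0],[0.4,-0.012,0,0.001,0],[0.4,-0.012,0,0.001,0],[0.4,-0.012,0,0.001,0],[0.4,-0.008,0,0,0]])

```text
clock: 6.37
eef_pos: [536.2, 236.6, 146.9]
tool_rot: [3.102, -0.063, 1.551]
force: [1.0, 4.7, -1.9]
width: 59.9
```

```bash
cat >> fit.py <<'E'
def mortar(n="top",tag=None):
    d=get_image(n); W=cloud(d)
    if tag: cv2.imwrite(f"pics/{tag}.png",d["image"])
    o=outline_of(d,"mortar")
    if not o: print("none"); return
    P=W[o[0]["mask"]]; P=P[~np.isnan(P[:,0])]; T=P[(P[:,2]>184)&(P[:,2]<206)]; S=P[(P[:,2]>150)&(P[:,2]<184)]
    print(n,o[0]["score"],np.round(o[0]["box"]))
    if len(T)>20:
        c,r=cv2.minEnclosingCircle(T[:,:2].astype(np.float32)); print(" enc",np.round(toR(c),1),round(r,1),len(T))
    if len(S)>30:
        x=circ(S); print(" side",np.round(toR(x),1),round(x[2],1),len(S))
E
python3 - <<'E'
from fit import *
where((-205,210),145,1.534)
mortar("top","t2"); mortar("side")
E
```

```text
t 6.37 railframe [-200.4  453.4] z 146.9 rot [ 3.102 -0.063  1.551] w 59.9
F rail-frame [ 0.79  4.77 -1.95] q [-0.15  0.65 -0.45  1.84  0.38  0.67 -0.82]
tool dx,dy mm [-243.2   -8.5] dz 1.9 roll 0.017
top 0.75 [290. 247. 322. 278.]
 enc [-183.9  376.8] 45.9 496
side 0.74 [313. 214. 371. 272.]
 enc [-226.   402.9] 67.7 395
 side [-202.1  393.5] 53.8 553
```

View pics/t2.png

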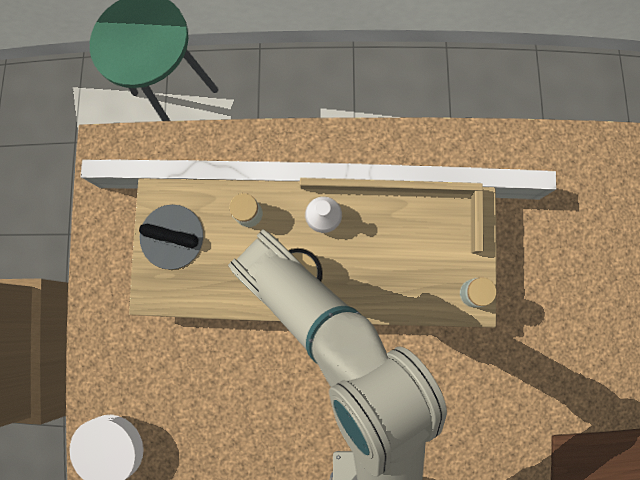

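Pushing works: the mortar is now at about (300,262) px, and the rail-frame fit gives (-202, 394). The tool is slowly leaning under load, though, so the fingers will contact high on the side. I'll back off and see how the lean behaves in free motion.

Request:
send_rows(rows=[[0.4,0.015,0,0,0],[0.4,0.02,0,-0.005,0],[0.4,0,0,-0.03,0],[0.4,0,0,-0.035,0],[0.4,0,0,-0.035,0],[0.4,0,0,-0.03,0],[0.4,0,0,0,0]])

```text
clock: 7.15
eef_pos: [528.2, 258.8, 282.0]
tool_rot: [3.119, -0.043, 1.549]
force: [1.9, 0.2, 0.7]
width: 60.0
```

```bash
cat >> h.py <<'E'
def lean():
    from scipy.spatial.transform import Rotation as Ro
    z=Ro.from_euler("xyz",read_state()["tool_rot"]).as_matrix()[:2,2]; print("lean x',y'",np.round([z@EX,z@EY],4))
E
python3 - <<'E'
from fit import *
where((-160,-80),260,1.534);lean()
mortar("side","s3")
W=np.load("topW.npy")
m=(W[...,2]>112)&(W[...,2]<126)&(W[...,0]>560)&(W[...,0]<680)
P=W[m]; R=np.array([toR(p) for p in P]); print("right end",np.sort(R[:,1])[:60:6])
E
```

```text
t 7.15 railframe [-209.3  475.3] z 282.0 rot [ 3.119 -0.043  1.549] w 60.0
F rail-frame [1.87 0.25 0.73] q [-0.15  0.51 -0.52  1.66  0.26  1.   -0.77]
tool dx,dy mm [-556.    41.2] dz 22.0 roll 0.015
lean x',y' [0.0221 0.0435]
side 0.67 [314. 211. 372. 270.]
 enc [-202.7  395.1] 54.8 1541
 side [-202.   393.3] 53.8 787
right end [-63.57365786 -62.63461363 -62.22660114 -61.93904674 -61.88117631
 -61.49900198 -61.2101312  -61.00249767 -60.67495032 -60.08997907]
```

View pics/s3.png

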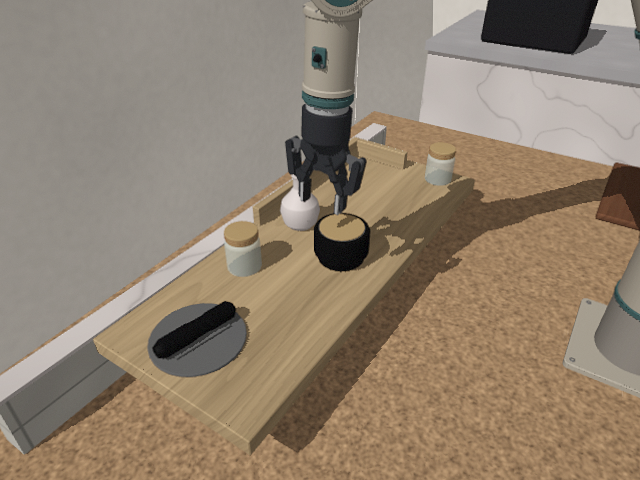

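The mortar stands flat, centred at about (342,240) px, and everything else is undisturbed. Lifting reduced the lean, so I'll test whether fast and slow vertical motions change it.

Request:
send_rows(rows=[[0.4,0,0,-0.04,0],[0.4,0,0,-0.04,0],[0.4,0,0,-0.04,0]])

```text
clock: 7.5
eef_pos: [518.6, 246.9, 386.2]
tool_rot: [-3.132, -0.023, 1.548]
force: [1.5, 0.8, 0.1]
width: 59.7
```

```bash
python3 -c "
from h import *
where();lean()"
```

```text
t 7.5 railframe [-218.4  463. ] z 386.2 rot [-3.132 -0.023  1.548] w 59.7
F rail-frame [1.47 0.87 0.13] q [-0.12  0.42 -0.55  1.49  0.2   1.28 -0.71]
lean x',y' [-0.0103  0.0228]
```

Request:
send_rows(rows=[[0.4,0,0,0,0],[0.4,0,0,0,0],[0.4,0,0,0,0]])

```text
clock: 7.75
eef_pos: [520.8, 247.5, 390.2]
tool_rot: [-3.138, -0.025, 1.547]
force: [-0.3, 0.3, -1.2]
width: 59.7
```

```bash
python3 -c "
from h import *
where();lean()"
```

```text
t 7.75 railframe [-216.2  463.7] z 390.2 rot [-3.138 -0.025  1.547] w 59.7
F rail-frame [-0.3   0.33 -1.16] q [-0.12  0.42 -0.55  1.48  0.2   1.28 -0.71]
lean x',y' [-0.0035  0.0249]
```

Request:
send_rows(rows=[[0.4,0,0,0.01,0],[0.4,0,0,0.01,0],[0.4,0,0,0.01,0],[0.4,0,0,0.01,0],[0.4,0,0,0.01,0],[0.4,0,0,0.01,0],[0.4,0,0,0.01,0],[0.4,0,0,0.01,0],[0.4,0,0,0.01,0],[0.4,0,0,0.01,0],[0.4,0,0,0.01,0],[0.4,0,0,0,0]])

```text
clock: 8.75
eef_pos: [505.8, 241.1, 244.9]
tool_rot: [-3.098, -0.003, 1.55]
force: [-0.8, -0.9, 0.9]
width: 59.4
```

```bash
python3 -c "
from h import *
where();lean()"
```

```text
t 8.75 railframe [-231.   456.8] z 244.9 rot [-3.098e+00 -3.000e-03  1.550e+00] w 59.4
F rail-frame [-0.73 -0.91  0.86] q [-0.15  0.54 -0.51  1.71  0.27  1.   -0.78]
lean x',y' [-0.0439  0.0027]
```

Request:
send_rows(rows=[[0.4,0,0,-0.04,0],[0.4,0,0,-0.04,0],[0.4,0,0,-0.04,0],[0.4,0,0,0,0]])

```text
clock: 9.08
eef_pos: [506.6, 237.9, 359.2]
tool_rot: [-3.077, 0.005, 1.553]
force: [1.1, 1.9, 0.0]
width: 59.7
```

```bash
python3 -c "
from h import *
where();lean()"
```

```text
t 9.08 railframe [-230.1  453.6] z 359.2 rot [-3.077  0.005  1.553] w 59.7
F rail-frame [1.   1.92 0.02] q [-0.12  0.45 -0.54  1.52  0.2   1.29 -0.71]
lean x',y' [-0.0641 -0.0066]
```

Request:
send_rows(rows=[[0.4,0,0.01,0,0],[0.4,0,0.01,0,0],[0.4,0,0.01,0,0],[0.4,0,0.01,0,0],[0.4,0,0.01,0,0],[0.4,0,0.01,0,0],[0.4,0,0.01,0,0],[0.4,0,0.01,0,0],[0.4,0,0,0,0]])

```text
clock: 9.83
eef_pos: [589.0, 234.3, 344.0]
tool_rot: [-3.067, 0.012, 1.554]
force: [0.2, -0.3, -0.6]
width: 59.9
```

```bash
python3 -c "
from h import *
where();lean()"
```

```text
t 9.83 railframe [-147.6  453. ] z 344.0 rot [-3.067  0.012  1.554] w 59.9
F rail-frame [ 0.22 -0.32 -0.61] q [-0.13  0.6  -0.51  1.32  0.25  1.37 -0.65]
lean x',y' [-0.0742 -0.0135]
```

Request:
send_rows(rows=[[0.4,0,-0.04,0,0],[0.4,0,-0.04,0,0],[0.4,0,0,0,0]])

```text
clock: 10.08
eef_pos: [505.3, 234.0, 341.6]
tool_rot: [-3.053, 0.016, 1.551]
force: [-0.7, 1.3, 0.5]
width: 60.0
```

```bash
python3 -c "
from h import *
where();lean()"
```

```text
t 10.08 railframe [-231.3  449.6] z 341.6 rot [-3.053  0.016  1.551] w 60.0
F rail-frame [-0.76  1.24  0.52] q [-0.12  0.48 -0.54  1.54  0.21  1.28 -0.71]
lean x',y' [-0.0877 -0.0177]
```

Request:
send_rows(rows=[[0.4,0,0,0,0],[0.4,0,0,0,0],[0.4,0,0,0,0],[0.4,0,0,0,0],[0.4,0,0,0,0],[0.4,0,0,0,0]])

```text
clock: 10.58
eef_pos: [504.6, 233.2, 339.7]
tool_rot: [-3.051, 0.019, 1.552]
force: [-0.4, -0.4, -0.2]
width: 59.8
```

```bash
python3 -c "
from h import *
where();lean()"
```

```text
t 10.58 railframe [-232.   448.8] z 339.7 rot [-3.051  0.019  1.552] w 59.8
F rail-frame [-0.37 -0.38 -0.16] q [-0.12  0.48 -0.54  1.54  0.21  1.27 -0.71]
lean x',y' [-0.0901 -0.0201]
```

Request:
send_rows(rows=[[0.4,-0.02,0,0,0],[0.4,-0.02,0,0,0],[0.4,-0.02,0,0,0],[0.4,-0.02,0,0,0],[0.4,0,0,0,0]])

```text
clock: 11.0
eef_pos: [505.2, 151.9, 340.1]
tool_rot: [-3.051, 0.016, 1.554]
force: [0.2, -0.9, 0.4]
width: 59.8
```

```bash
python3 -c "
from h import *
where();lean()"
```

```text
t 11.0 railframe [-228.3  367.6] z 340.1 rot [-3.051  0.016  1.554] w 59.8
F rail-frame [ 0.23 -0.9   0.44] q [ 0.02  0.43 -0.53  1.61  0.2   1.25 -0.57]
lean x',y' [-0.0899 -0.0177]
```

Request:
send_rows(rows=[[0.4,0.02,0,0,0],[0.4,0.02,0,0,0],[0.4,0.02,0,0,0],[0.4,0.02,0,0,0],[0.4,0,0,0,0]])

```text
clock: 11.42
eef_pos: [510.2, 232.3, 338.6]
tool_rot: [-3.053, 0.015, 1.543]
force: [0.1, 0.2, 1.1]
width: 59.3
```

```bash
python3 -c "
from h import *
where();lean()"
```

```text
t 11.42 railframe [-226.3  448.1] z 338.6 rot [-3.053  0.015  1.543] w 59.3
F rail-frame [0.07 0.22 1.06] q [-0.12  0.49 -0.54  1.53  0.21  1.27 -0.71]
lean x',y' [-0.0886 -0.0157]
```

Request:
send_rows(rows=[[0.4,0,0,-0.01,0],[0.4,0,0,-0.01,0],[0.4,0,0,-0.01,0],[0.4,0,0,-0.01,0],[0.4,0,0,-0.01,0],[0.4,0,0,-0.01,0],[0.4,0,0,-0.01,0],[0.4,0,0,-0.01,0],[0.4,0,0,0,0]])

```text
clock: 12.17
eef_pos: [521.0, 229.1, 429.4]
tool_rot: [-3.058, 0.015, 1.536]
force: [0.3, 0.7, 0.5]
width: 59.8
```

```bash
python3 -c "
from h import *
where();lean()"
```

```text
t 12.17 railframe [-215.4  445.4] z 429.4 rot [-3.058  0.015  1.536] w 59.8
F rail-frame [0.26 0.72 0.48] q [-0.12  0.45 -0.54  1.34  0.19  1.49 -0.68]
lean x',y' [-0.0832 -0.0149]
```

Request:
send_rows(rows=[[0.4,0,0,0.04,0],[0.4,0,0,0.04,0],[0.4,0,0,0.04,0],[0.4,0,0,0,0]])

```text
clock: 12.5
eef_pos: [514.8, 226.2, 311.7]
tool_rot: [-3.071, 0.01, 1.529]
force: [-1.2, -0.8, -0.7]
width: 59.8
```

```bash
python3 -c "
from h import *
where();lean()"
```

```text
t 12.5 railframe [-221.5  442.2] z 311.7 rot [-3.071  0.01   1.529] w 59.8
F rail-frame [-1.15 -0.87 -0.68] q [-0.11  0.5  -0.53  1.58  0.23  1.19 -0.73]
lean x',y' [-0.0709 -0.0101]
```

Slow up and fast down brings the lean back outward, and sideways motion doesn't change it. The y' lean is now slightly tip-forward, which suits the next push, so I'll go back behind the mortar.

Request:
send_rows(rows=[[0.4,0.02,0.008,0,0],[0.4,0.02,0.008,0,0],[0.4,0.004,0.004,0.02,0],[0.4,0,0.003,0.04,0],[0.4,0,0.003,0.04,0],[0.4,0,0.003,0.035,0],[0.4,0,0,0.015,0],[0.4,0,0,0,0]])

```text
clock: 13.17
eef_pos: [548.3, 269.4, 169.6]
tool_rot: [-3.089, 0.004, 1.519]
force: [-1.7, -0.3, 0.2]
width: 59.7
```

```bash
python3 -c "
from h import *
where((-203,452),148,1.534);lean()"
```

```text
t 13.17 railframe [-189.6  486.6] z 169.6 rot [-3.089  0.004  1.519] w 59.7
F rail-frame [-1.69 -0.34  0.15] q [-0.21  0.7  -0.47  1.64  0.33  0.93 -0.85]
tool dx,dy mm [-34.8 -12.8] dz 21.6 roll -0.015
lean x',y' [-0.0529 -0.0028]
```

Request:
send_rows(rows=[[0.4,-0.006,-0.005,0.01,-0.004],[0.4,-0.006,-0.005,0.01,-0.004],[0.4,-0.004,-0.003,0.004,-0.004],[0.4,-0.004,0,0,0],[0.4,0,0,0,0]])

```text
clock: 13.58
eef_pos: [540.7, 251.2, 155.1]
tool_rot: [-3.101, -0.002, 1.527]
force: [-0.5, 0.2, 0.3]
width: 59.7
```

```bash
python3 -c "
from h import *
where((-203,452),148,1.534);lean()"
```

```text
t 13.58 railframe [-196.5  468.1] z 155.1 rot [-3.101e+00 -2.000e-03  1.527e+00] w 59.7
F rail-frame [-0.48  0.23  0.25] q [-0.19  0.7  -0.46  1.7   0.35  0.86 -0.84]
tool dx,dy mm [-16.1  -6.4] dz 7.1 roll -0.007
lean x',y' [-0.0409  0.0023]
```

Request:
send_rows(rows=[[0.4,-0.006,-0.003,0.004,0],[0.4,-0.006,-0.003,0.004,0],[0.4,-0.006,0,0.003,0],[0.4,-0.009,0,0.001,0],[0.4,-0.012,0,0.001,0],[0.4,-0.015,0,0.001,0],[0.4,-0.018,0,0.001,0],[0.4,-0.02,0,0.001,0]])

```text
clock: 14.25
eef_pos: [535.9, 177.8, 147.1]
tool_rot: [-3.122, -0.037, 1.539]
force: [0.5, 6.3, 6.4]
width: 59.9
```

```bash
python3 -c "
from fit import *
where((-203,240),148,1.534);lean();mortar('side')"
```

```text
t 14.25 railframe [-198.6  394.6] z 147.1 rot [-3.122 -0.037  1.539] w 59.9
F rail-frame [0.22 6.34 6.38] q [-0.04  0.66 -0.48  1.83  0.36  0.75 -0.73]
tool dx,dy mm [-154.6   -5.2] dz -0.9 roll 0.005
lean x',y' [-0.0198  0.0371]
side 0.92 [330. 202. 382. 255.]
 enc [-224.7  347.6] 66.5 331
 side [-199.   338.2] 53.4 529
```

Request:
send_rows(rows=[[0.4,-0.012,0,0,0],[0.4,-0.016,0,0,0],[0.4,-0.019,0,0.001,0],[0.4,-0.021,0,0.001,0],[0.4,-0.022,0,0.001,0],[0.4,-0.022,0,0.001,0],[0.4,-0.022,0,0.001,0],[0.4,-0.018,0,0,0],[0.4,-0.012,0,0,0]])

```text
clock: 15.1
eef_pos: [538.0, 33.8, 140.7]
tool_rot: [3.141, -0.07, 1.556]
force: [0.4, 5.8, 3.6]
width: 59.5
```

```bash
python3 -c "
from fit import *
where((-203,240),148,1.534);lean();mortar('side','s4')"
```

```text
t 15.1 railframe [-191.2  250.7] z 140.7 rot [ 3.141 -0.07   1.556] w 59.5
F rail-frame [0.15 5.79 3.63] q [ 0.27  0.64 -0.52  1.91  0.38  0.68 -0.47]
tool dx,dy mm [-10.5 -12. ] dz -7.3 roll 0.022
lean x',y' [-0.0007  0.0695]
side 0.87 [364. 181. 413. 222.]
 enc [-211.8  221.2] 54.0 215
 side [-191.8  194.1] 53.0 464
```

View pics/s4.png

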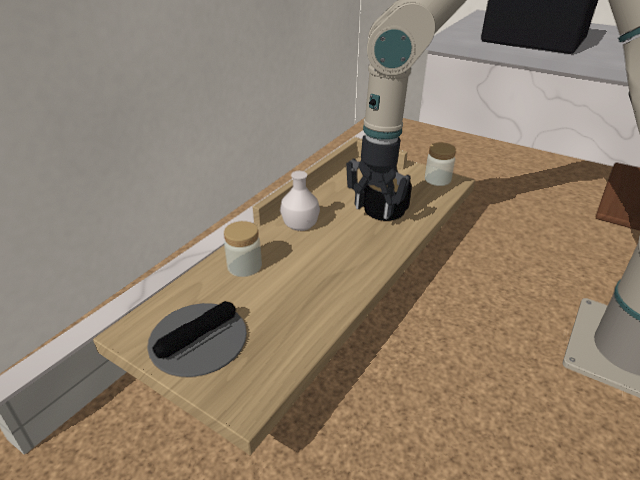

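The mortar is past the vase, at about (388,198) px, or (-192, 194) in the rail frame. It needs a little more.

Request:
send_rows(rows=[[0.4,-0.012,0,-0.001,0],[0.4,-0.015,0,-0.001,0],[0.4,-0.013,0,-0.001,0],[0.4,-0.006,0,0,0],[0.4,0.01,0,0,0],[0.4,0.02,0,0,0],[0.4,0.01,0,-0.03,0]])

```text
clock: 15.78
eef_pos: [533.0, 26.1, 167.6]
tool_rot: [-3.128, -0.069, 1.553]
force: [-0.6, 0.4, -0.7]
width: 59.4
```

```bash
python3 -c "
from fit import *
where((-203,240),148,1.534);lean();mortar('side');mortar('top','t5')"
```

```text
t 15.78 railframe [-196.   242.9] z 167.6 rot [-3.128 -0.069  1.553] w 59.4
F rail-frame [-0.66  0.4  -0.68] q [ 0.31  0.61 -0.55  1.89  0.34  0.75 -0.43]
tool dx,dy mm [-2.7 -7. ] dz 19.6 roll 0.019
lean x',y' [-0.0151  0.0682]
side 0.59 [367. 166. 422. 213.]
 enc [-209.8  177.1] 67.7 388
 side [-190.   151.9] 52.9 513
none
```

View pics/t5.png

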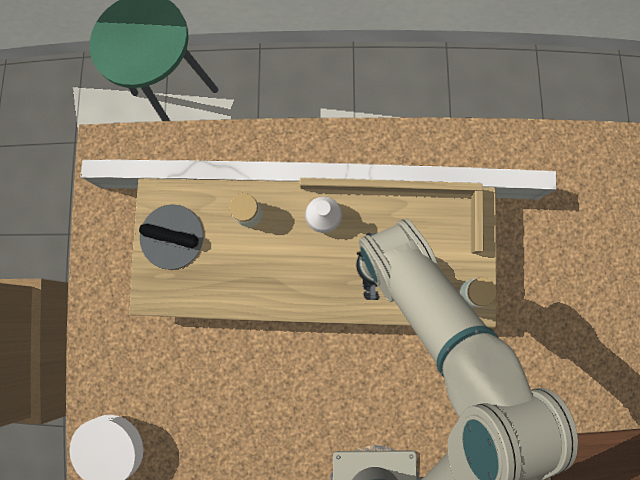

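The mortar is free at (-190, 152). Jar B and the vase are untouched. Next I move to the front side, rising and retracting slowly to win lean, then turn.

Request:
send_rows(rows=[[0.4,0,-0.008,-0.01,0],[0.4,0,-0.008,-0.01,0],[0.4,0,-0.008,-0.01,0],[0.4,0,-0.008,-0.01,0],[0.4,0,-0.008,-0.01,0],[0.4,0,-0.008,-0.01,0],[0.4,0,-0.008,-0.01,0],[0.4,-0.01,-0.008,-0.01,-0.12],[0.4,-0.01,-0.008,-0.01,-0.12],[0.4,0,0,-0.01,-0.12],[0.4,0,0,-0.01,-0.12],[0.4,0,0,-0.01,-0.12]])

```text
clock: 16.98
eef_pos: [447.5, -8.2, 297.4]
tool_rot: [3.125, -0.056, 2.173]
force: [0.3, 0.3, -0.6]
width: 59.8
```

```bash
python3 -c "
from fit import *
where((-275,152),148,3.105);lean()"
```

```text
t 16.98 railframe [-280.2  205.5] z 297.4 rot [ 3.125 -0.056  2.173] w 59.8
F rail-frame [ 0.28  0.34 -0.59] q [ 0.63  0.36 -0.84  1.93  0.25  0.99  0.28]
tool dx,dy mm [-46.1 -27.7] dz 149.4 roll -0.932
lean x',y' [-0.02    0.0544]
```

Request:
send_rows(rows=[[0.4,0,0,0,-0.12],[0.4,0,0,0,-0.12],[0.4,0,0,0,-0.12],[0.4,0,0,0,-0.12],[0.4,0,0,0,-0.12],[0.4,0,0,0,-0.12],[0.4,0,0,0,-0.12],[0.4,0,0,0,-0.06],[0.4,0,0,0,0]])

```text
clock: 17.73
eef_pos: [437.6, -13.0, 303.4]
tool_rot: [3.103, -0.02, 3.115]
force: [-0.7, 0.2, 0.0]
width: 59.6
```

```bash
python3 -c "
from fit import *
where((-275,152),148,3.105);lean()"
```

```text
t 17.73 railframe [-289.9  200.4] z 303.4 rot [ 3.103 -0.02   3.115] w 59.6
F rail-frame [-0.66  0.17  0.03] q [ 0.8   0.41 -1.12  1.94  0.38  1.05  1.07]
tool dx,dy mm [-14.5 -48.5] dz 155.4 roll 0.01
lean x',y' [-0.02    0.0382]
```

Joint 3 is nearing its limit with this turn direction, so I'll turn back the other way, which is the equivalent grasp.

Request:
send_rows(rows=[[0.4,0,0,0,0.12],[0.4,0,0,0,0.12],[0.4,0,0,0,0.12],[0.4,0,0,0,0.12],[0.4,0,0,0,0.12],[0.4,0,0,0,0.12],[0.4,0,0,0,0.12],[0.4,0,0,0,0.12],[0.4,0,0,0,0.12],[0.4,0,0,0,0.12],[0.4,0,0,0,0.12],[0.4,0,0,0,0.12]])

```text
clock: 18.73
eef_pos: [426.6, -16.5, 307.1]
tool_rot: [-3.121, -0.03, 1.613]
force: [-0.3, -1.0, -0.7]
width: 59.7
```

```bash
python3 -c "
from fit import *
where((-275,152),148,-0.036);lean()"
```

```text
t 18.73 railframe [-300.8  196.5] z 307.1 rot [-3.121 -0.03   1.613] w 59.7
F rail-frame [-0.27 -0.98 -0.69] q [ 0.56  0.28 -0.72  1.96  0.18  0.99 -0.2 ]
tool dx,dy mm [-46.4  22.2] dz 159.1 roll 1.649
lean x',y' [-0.0233  0.0278]
```

Request:
send_rows(rows=[[0.4,0,0,0,0.12],[0.4,0,0,0,0.12],[0.4,0,0,0,0.12],[0.4,0,0,0,0.12],[0.4,0,0,0,0.12],[0.4,0,0,0,0.12],[0.4,0,0,0,0.12],[0.4,0,0,0,0.12],[0.4,0,0,0,0.12],[0.4,0,0,0,0.12],[0.4,0,0,0,0.12],[0.4,0,0,0,0.12]])

```text
clock: 19.73
eef_pos: [416.1, -17.8, 312.5]
tool_rot: [-3.115, 0.018, 0.114]
force: [0.1, 0.8, 0.1]
width: 60.0
```

```bash
python3 -c "
from fit import *
where((-275,152),148,-0.036);lean()"
```

```text
t 19.73 railframe [-311.2  194.8] z 312.5 rot [-3.115  0.018  0.114] w 60.0
F rail-frame [0.11 0.8  0.11] q [ 0.33  0.22 -0.41  1.98  0.07  0.98 -1.57]
tool dx,dy mm [29.4 47.7] dz 164.5 roll 0.15
lean x',y' [-0.0218  0.0231]
```

Request:
send_rows(rows=[[0.4,0,0.006,-0.01,0.02],[0.4,0,0.006,-0.01,0.02],[0.4,0,0.006,-0.01,0.02],[0.4,0,0.006,-0.01,0.02],[0.4,0,0.006,-0.01,0.02],[0.4,0,0.006,-0.01,0.02],[0.4,0,0.006,-0.01,0.02],[0.4,0,0.006,-0.01,0.01],[0.4,0,0,-0.01,0]])

```text
clock: 20.48
eef_pos: [409.3, -68.8, 407.0]
tool_rot: [-3.119, 0.027, -0.07]
force: [-0.6, -0.5, 0.4]
width: 59.9
```

```bash
python3 -c "
from fit import *
where((-285,152),148,-0.036);lean()"
```

```text
t 20.48 railframe [-316.1  143.6] z 407.0 rot [-3.119  0.027 -0.07 ] w 59.9
F rail-frame [-0.61 -0.57  0.36] q [ 0.42  0.13 -0.35  1.8   0.02  1.24 -1.57]
tool dx,dy mm [30.8 -9.5] dz 259.0 roll -0.034
lean x',y' [-0.0258  0.0235]
```

Request:
send_rows(rows=[[0.4,0,0,0.041,0],[0.4,0,0,0.041,0],[0.4,0,0,0.041,0],[0.4,0,0,0.041,0]])

```text
clock: 20.82
eef_pos: [413.9, -66.8, 251.4]
tool_rot: [-3.123, -0.006, -0.085]
force: [0.3, -1.0, -0.4]
width: 60.0
```

```bash
python3 -c "
from fit import *
where((-285,152),148,-0.036);lean()"
```

```text
t 20.82 railframe [-311.6  145.7] z 251.4 rot [-3.123 -0.006 -0.085] w 60.0
F rail-frame [ 0.32 -1.03 -0.39] q [ 0.37  0.28 -0.34  2.09  0.11  0.78 -1.68]
tool dx,dy mm [26.3 -7.6] dz 103.4 roll -0.049
lean x',y' [0.0068 0.0186]
```

Request:
send_rows(rows=[[0.4,0,0,-0.01,-0.006],[0.4,0,-0.001,-0.01,-0.006],[0.4,0,-0.001,-0.01,-0.006],[0.4,0,-0.001,-0.01,-0.006],[0.4,0,-0.001,-0.01,-0.006],[0.4,0,-0.001,-0.01,-0.006],[0.4,0,-0.001,-0.01,-0.006],[0.4,0,-0.001,-0.01,-0.006],[0.4,0,0,-0.01,0],[0.4,0,0,-0.01,0],[0.4,0,0,-0.01,0],[0.4,0,0,-0.01,0]])

```text
clock: 21.82
eef_pos: [403.8, -58.9, 401.9]
tool_rot: [-3.122, -0.009, -0.047]
force: [-0.7, 0.2, -0.1]
width: 60.0
```

Request:
send_rows(rows=[[0.4,0.001,0,0.041,0],[0.4,0.001,0,0.041,0],[0.4,0.002,0,0.041,0],[0.4,0.002,0,0.041,0],[0.4,0.004,0,0.03,0],[0.4,0,0,0,0]])

```text
clock: 22.32
eef_pos: [428.7, -57.5, 229.5]
tool_rot: [-3.129, -0.05, -0.057]
force: [-0.2, -0.6, 0.5]
width: 59.4
```

```bash
python3 -c "
from fit import *
where((-270,152),148,-0.036);lean(); mortar('side')"
```

```text
t 22.32 railframe [-297.2  155.6] z 229.5 rot [-3.129 -0.05  -0.057] w 59.4
F rail-frame [-0.19 -0.64  0.47] q [ 0.34  0.32 -0.34  2.13  0.15  0.67 -1.72]
tool dx,dy mm [27.3  3. ] dz 81.5 roll -0.021
lean x',y' [0.0507 0.0118]
side 0.94 [370. 164. 424. 214.]
 enc [-189.6  152.3] 55.4 1019
 side [-190.   151.7] 53.0 639
```

Request:
send_rows(rows=[[0.4,0.005,0,0.03,-0.006],[0.4,0.005,0,0.03,-0.006],[0.4,0.004,0,0.015,-0.006],[0.4,0.002,0,0.004,0],[0.4,0,0,0,0]])

```text
clock: 22.83
eef_pos: [464.0, -61.0, 170.3]
tool_rot: [-3.137, -0.086, -0.044]
force: [-0.9, -0.1, 1.1]
width: 59.5
```

```bash
python3 -c "
from fit import *
where((-250,152),146,-0.036);lean()"
```

```text
t 22.83 railframe [-261.8  153.4] z 170.3 rot [-3.137 -0.086 -0.044] w 59.5
F rail-frame [-0.85 -0.16  1.07] q [ 0.28  0.44 -0.28  2.15  0.25  0.49 -1.79]
tool dx,dy mm [11.8  1.3] dz 24.3 roll -0.008
lean x',y' [0.0862 0.004 ]
```

Request:
send_rows(rows=[[0.4,-0.001,0,0.012,0],[0.4,-0.001,0,0.01,0],[0.4,0,0,0.004,0],[0.4,0,0,0,0]])

```text
clock: 23.17
eef_pos: [469.7, -62.4, 152.3]
tool_rot: [-3.14, -0.101, -0.047]
force: [0.8, 0.6, -0.9]
width: 59.7
```

```bash
python3 -c "
from fit import *
where((-250,152),146,-0.036);lean();mortar('side','s6')"
```

```text
t 23.17 railframe [-256.   152.1] z 152.3 rot [-3.14  -0.101 -0.047] w 59.7
F rail-frame [ 0.8   0.62 -0.88] q [ 0.26  0.48 -0.25  2.16  0.27  0.43 -1.82]
tool dx,dy mm [6.  0.1] dz 6.3 roll -0.011
lean x',y' [0.1008 0.0008]
side 0.61 [368. 162. 414. 210.]
 enc [-187.1  154.7] 55.4 843
 side [-190.  152.] 52.8 549
```

View pics/s6.png

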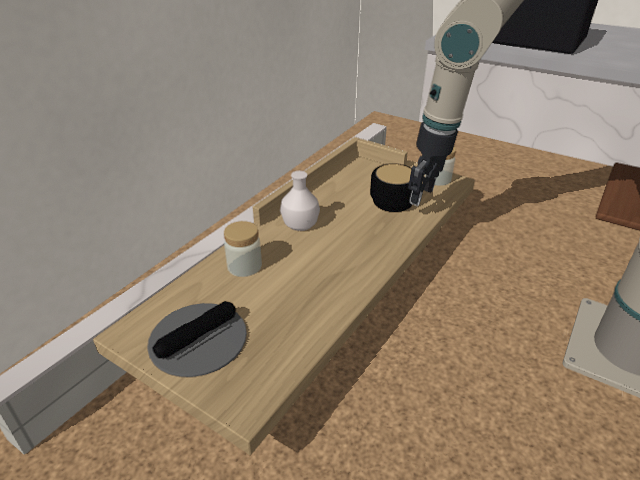

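The tool is in front of the mortar, tip-forward and clear of jar B. The mortar is at about (395,186) px. I'll push it toward the rail.

Request:
send_rows(rows=[[0.4,0.006,0,0.003,0],[0.4,0.008,0,0.003,0],[0.4,0.011,0,0.002,0],[0.4,0.014,0,0.002,0],[0.4,0.016,0,0.002,0],[0.4,0.016,0,0.002,0]])

```text
clock: 23.77
eef_pos: [530.1, -66.8, 143.5]
tool_rot: [3.139, -0.072, -0.047]
force: [-6.0, 0.6, 4.9]
width: 59.6
```

```bash
python3 -c "
from fit import *
where((-110,152),146,-0.036);lean();mortar('side')"
```

```text
t 23.77 railframe [-195.5  150. ] z 143.5 rot [ 3.139 -0.072 -0.047] w 59.6
F rail-frame [-5.98  0.36  4.94] q [ 0.24  0.57 -0.25  1.99  0.27  0.54 -1.81]
tool dx,dy mm [85.5 -3. ] dz -2.5 roll -0.011
lean x',y' [ 0.0717 -0.0036]
side 0.98 [353. 156. 403. 205.]
 enc [-149.3  160.2] 67.0 652
 side [-142.7  149.9] 53.4 449
```

Request:
send_rows(rows=[[0.4,0.012,0,0,0],[0.4,0.015,0,0.001,0],[0.4,0.015,0,0.001,0],[0.4,0.013,0,0.001,0],[0.4,0.011,0,0.001,0]])

```text
clock: 24.28
eef_pos: [586.5, -70.1, 141.2]
tool_rot: [3.137, -0.048, -0.048]
force: [-7.2, 0.2, 5.7]
width: 59.8
```

```bash
python3 -c "
from fit import *
where((-107,152),146,-0.036);lean();mortar('side')"
```

```text
t 24.28 railframe [-139.   148.8] z 141.2 rot [ 3.137 -0.048 -0.048] w 59.8
F rail-frame [-7.24 -0.03  5.71] q [ 0.23  0.64 -0.25  1.82  0.26  0.66 -1.79]
tool dx,dy mm [31.9 -3.6] dz -4.8 roll -0.012
lean x',y' [ 0.0484 -0.0052]
side 0.83 [332. 151. 381. 197.]
 enc [-78.8 153.9] 55.6 522
 side [-86.  148.5] 53.4 424
```

Request:
send_rows(rows=[[0.4,0.007,0,-0.003,0],[0.4,0.008,0,-0.002,0],[0.4,0.008,0,-0.001,0],[0.4,0.008,0,0,0]])

```text
clock: 24.72
eef_pos: [613.7, -71.7, 146.4]
tool_rot: [3.137, -0.039, -0.048]
force: [-3.0, 0.1, -2.7]
width: 60.0
```

```bash
python3 -c "
from fit import *
where((-107,152),146,-0.036);lean();mortar('side')"
```

```text
t 24.72 railframe [-111.8  148.2] z 146.4 rot [ 3.137 -0.039 -0.048] w 60.0
F rail-frame [-2.97 -0.05 -2.65] q [ 0.23  0.67 -0.26  1.73  0.25  0.73 -1.77]
tool dx,dy mm [ 4.8 -3.9] dz 0.4 roll -0.012
lean x',y' [ 0.0392 -0.0052]
side 0.88 [322. 147. 370. 196.]
 enc [-67.5 162. ] 60.1 488
 side [-58.6 147.9] 53.4 448
```

Request:
send_rows(rows=[[0.4,0.005,0,0.001,0],[0.4,0.005,0,0.001,0]])

```text
clock: 24.98
eef_pos: [617.6, -71.9, 145.1]
tool_rot: [3.136, -0.025, -0.049]
force: [-19.9, 2.8, 15.8]
width: 60.0
```

```bash
python3 -c "
from fit import *
where((-107,152),146,-0.036);lean()"
```

```text
t 24.98 railframe [-107.9  148.1] z 145.1 rot [ 3.136 -0.025 -0.049] w 60.0
F rail-frame [-19.99   2.03  15.78] q [ 0.23  0.69 -0.26  1.7   0.25  0.76 -1.77]
tool dx,dy mm [ 0.9 -3.9] dz -0.9 roll -0.013
lean x',y' [ 0.0247 -0.0064]
```

The mortar has met the rail harder than I intended. Part of the 20 N is board friction under the 16 N of downward force. I'll ease off at once.

Request:
send_rows(rows=[[0.4,-0.003,0,-0.001,0]])

```text
clock: 25.07
eef_pos: [614.6, -71.6, 146.3]
tool_rot: [3.136, -0.024, -0.048]
force: [1.3, -0.4, 0.4]
width: 59.8
```

```bash
python3 -c "
from fit import *
where((-107,152),146,-0.036);lean();mortar('side','s7')
d=get_image('side');W=cloud(d)
def rail(W):
    R=(W-[720,-223.8,0]); X=R[...,0]*EX[0]+R[...,1]*EX[1]; Y=R[...,0]*EY[0]+R[...,1]*EY[1]
    for a in (15,215,265,315):
        m=(X>-8)&(X<12)&(Y>a)&(Y<a+50)&(W[...,2]>140)&(W[...,2]<163); print(a,m.sum(),np.round(np.median(X[m]),1) if m.sum() else '')
rail(np.load('sideW.npy')); rail(W)"
```

```text
t 25.07 railframe [-110.9  148.3] z 146.3 rot [ 3.136 -0.024 -0.048] w 59.8
F rail-frame [ 1.35 -0.38  0.35] q [ 0.23  0.68 -0.26  1.71  0.25  0.76 -1.77]
tool dx,dy mm [ 3.9 -3.8] dz 0.3 roll -0.012
lean x',y' [ 0.024  -0.0064]
side 0.86 [321. 146. 367. 192.]
 enc [-59.5 163.2] 64.4 499
 side [-55.3 148.2] 53.0 441
15 81 0.3
215 36 -0.7
265 51 -0.3
315 141 -1.1
15 14 1.1
215 35 -1.0
265 47 -0.4
315 137 -1.1
```

View pics/s7.png

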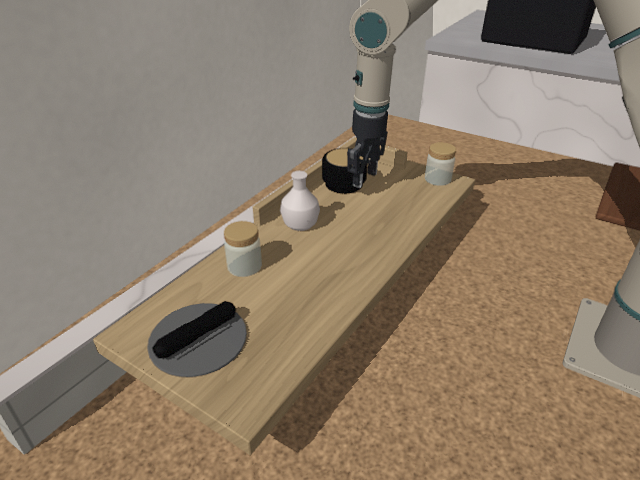

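The rail shows no displacement (face -1.0/-0.4 now against -0.7/-0.3 before), and the mortar at about (345,170) px fits at x' -55. I'll repeat the press gently to confirm contact.

Request:
send_rows(rows=[[0.4,0.002,0,0,0],[0.4,0.001,0,0,0]])

```text
clock: 25.38
eef_pos: [617.1, -71.9, 146.9]
tool_rot: [3.135, -0.024, -0.048]
force: [-5.7, 0.5, 4.1]
width: 60.0
```

```bash
python3 -c "
from fit import *
where();lean()"
```

```text
t 25.38 railframe [-108.4  148. ] z 146.9 rot [ 3.135 -0.024 -0.048] w 60.0
F rail-frame [-5.76  0.25  4.14] q [ 0.23  0.68 -0.26  1.7   0.25  0.76 -1.77]
lean x',y' [ 0.0237 -0.0068]
```

Request:
send_rows(rows=[[0.4,0.0015,0,0,0]])

```text
clock: 25.47
eef_pos: [617.1, -71.9, 146.8]
tool_rot: [3.135, -0.02, -0.048]
force: [-6.5, 0.8, 3.0]
width: 59.6
```

```bash
python3 -c "
from fit import *
where();lean()"
```

```text
t 25.47 railframe [-108.4  148. ] z 146.8 rot [ 3.135 -0.02  -0.048] w 59.6
F rail-frame [-6.53  0.6   3.  ] q [ 0.23  0.69 -0.26  1.7   0.25  0.77 -1.77]
lean x',y' [ 0.0202 -0.007 ]
```

Request:
send_rows(rows=[[0.4,0.0025,0,0,0]])

```text
clock: 25.55
eef_pos: [617.0, -71.9, 146.7]
tool_rot: [3.134, -0.015, -0.048]
force: [-10.9, 0.6, 6.4]
width: 60.0
```

```bash
python3 -c "
from fit import *
where();lean();print(read_state()['force'])"
```

```text
t 25.55 railframe [-108.4  148. ] z 146.7 rot [ 3.134 -0.015 -0.048] w 60.0
F rail-frame [-10.88   0.24   6.42] q [ 0.23  0.69 -0.26  1.69  0.25  0.78 -1.77]
lean x',y' [ 0.0145 -0.0073]
[-10.86837299   0.63581866   6.42042285]
```

The press is confirmed: 10.9 N at the wrist with no motion, and the rail contact holds. I'll draw back and lift clear.

Request:
send_rows(rows=[[0.4,-0.006,0,0,0],[0.4,-0.012,0,0,0],[0.4,-0.015,0,-0.005,0],[0.4,0,0,-0.03,0],[0.4,0,0,-0.03,0],[0.4,0,0,-0.03,0],[0,0,0.03,-0.02,-0.12],[-0.5,0,0,-0.02,-0.12],[-1,0,0,0,-0.12],[-1,0,0,0,-0.12],[-1,0,0,0,-0.12],[-1,0,0,0,-0.12]])

```text
clock: 26.55
eef_pos: [591.0, -100.8, 293.3]
tool_rot: [3.102, -0.03, 0.695]
force: [-0.5, 0.1, 0.4]
width: -0.2
```

Request:
send_rows(rows=[[-1,0,0,0,-0.12],[-1,0,0,0,-0.12],[-1,0,0,0,-0.12],[-1,0,0,0,-0.12],[-1,0,0,0,-0.12],[-1,0,0,0,-0.12],[-1,0,0,0,-0.12],[-1,0,0,0,-0.06],[-1,0,0,0,0]])

```text
clock: 27.3
eef_pos: [601.1, -102.5, 298.4]
tool_rot: [3.065, 0.017, 1.635]
force: [0.5, 0.0, -0.3]
width: 0.1
```

```bash
python3 -c "
from fit import *
where((-54,225),146,1.62);lean()
d=get_image('side')
for o in outline_of(d,'mortar')[:1]:
    P=cloud(d)[o['mask']];P=P[~np.isnan(P[:,0])];S=P[(P[:,2]>150)&(P[:,2]<184)];x=circ(S);print(toR(x),x[2],len(S))
    f=lambda p:np.hypot(S[:,0]-p[0],S[:,1]-p[1])-54
    x=least_squares(f,x[:2],loss='soft_l1').x;print('r54',toR(x))"
```

```text
t 27.3 railframe [-123.2  116.9] z 298.4 rot [3.065 0.017 1.635] w 0.1
F rail-frame [ 0.5   0.07 -0.25] q [ 0.59  0.55 -0.75  1.61  0.44  1.07 -0.21]
tool dx,dy mm [100.6  79.8] dz 152.4 roll 0.015
lean x',y' [ 0.0782 -0.0087]
[-54.77069704 147.67497781] 53.65364941568205 597
r54 [-54.55221815 147.3187174 ]
```

Request:
send_rows(rows=[[-1,-0.03,-0.024,0,0],[-1,-0.03,-0.024,0,0],[-1,-0.03,-0.024,0,0],[-1,-0.03,-0.024,0,0],[-1,-0.03,-0.024,0,0],[-1,-0.03,-0.024,0,0],[-1,-0.03,-0.024,0,0],[-1,-0.03,-0.024,0,0],[-1,-0.03,-0.024,0,0],[-1,-0.03,-0.024,0,0],[-1,-0.03,-0.024,0,0],[-1,0,0,0,0]])

```text
clock: 28.4
eef_pos: [352.1, -460.1, 281.8]
tool_rot: [3.049, 0.021, 1.615]
force: [-1.1, -0.6, -0.1]
width: 0.6
```

```bash
python3 -c "
from fit import *
where((-54,225),146,1.62);lean()"
```

```text
t 28.4 railframe [-359.  -249.6] z 281.8 rot [3.049 0.021 1.615] w 0.6
F rail-frame [-1.09 -0.67 -0.11] q [ 1.42  0.54 -0.79  1.71  0.39  0.99  0.55]
tool dx,dy mm [448.5 342.2] dz 135.8 roll -0.005
lean x',y' [ 0.0937 -0.0133]
```

Request:
send_rows(rows=[[-1,0,0,-0.01,0],[-1,0,0,-0.01,0],[-1,0,0,-0.01,0],[-1,0,0,-0.01,0],[-1,0,0,-0.01,0],[-1,0,0,-0.01,0],[-1,0,0,-0.01,0],[-1,0,0,-0.01,0]])

```text
clock: 29.07
eef_pos: [347.2, -455.8, 370.5]
tool_rot: [3.046, 0.022, 1.614]
force: [-0.2, -0.1, -0.4]
width: -0.5
```

```bash
python3 -c "
from fit import *
where();lean()"
```

```text
t 29.07 railframe [-364.1 -245.4] z 370.5 rot [3.046 0.022 1.614] w -0.5
F rail-frame [-0.16 -0.15 -0.4 ] q [ 1.46  0.45 -0.84  1.59  0.31  1.17  0.62]
lean x',y' [ 0.0965 -0.0146]
```

Request:
send_rows(rows=[[-1,0,0,0.041,0],[-1,0,0,0.041,0],[-1,0,0,0.041,0],[-1,0,0,0.041,0],[-1,0,0,0,0]])

```text
clock: 29.48
eef_pos: [370.0, -464.2, 213.8]
tool_rot: [3.035, 0.04, 1.613]
force: [-2.3, 0.4, -1.8]
width: -0.2
```

```bash
python3 -c "
from fit import *
where();lean()"
```

```text
t 29.48 railframe [-341. -253.] z 213.8 rot [3.035 0.04  1.613] w -0.2
F rail-frame [-2.27  0.32 -1.82] q [ 1.35  0.61 -0.73  1.78  0.48  0.83  0.47]
lean x',y' [ 0.1088 -0.0313]
```

Request:
send_rows(rows=[[-1,0,0,-0.01,0],[-1,0,0,-0.01,0],[-1,0,0,-0.01,0],[-1,0,0,-0.01,0],[-1,0,0,-0.01,0],[-1,0,0,-0.01,0],[-1,0,0,-0.01,0],[-1,0,0,-0.01,0],[-1,0,0,-0.01,0],[-1,0,0,-0.01,0],[-1,0,0,-0.01,0],[-1,0,0,-0.01,0]])

```text
clock: 30.48
eef_pos: [358.6, -460.8, 358.4]
tool_rot: [3.027, 0.054, 1.613]
force: [-0.1, 0.4, -0.1]
width: 0.2
```

Request:
send_rows(rows=[[-1,0,0,0.041,0],[-1,0,0,0.041,0],[-1,0,0,0.041,0],[-1,0,0,0.041,0],[-1,0,0,0,0]])

```text
clock: 30.9
eef_pos: [382.1, -475.1, 199.9]
tool_rot: [3.018, 0.067, 1.609]
force: [-1.5, 1.0, -0.4]
width: 0.0
```

```bash
python3 -c "
from fit import *
where();lean()"
```

```text
t 30.9 railframe [-328.5 -263.5] z 199.9 rot [3.018 0.067 1.609] w 0.0
F rail-frame [-1.5   0.98 -0.35] q [ 1.32  0.63 -0.7   1.78  0.52  0.77  0.43]
lean x',y' [ 0.1274 -0.0575]
```

Request:
send_rows(rows=[[-1,0,0,-0.01,0],[-1,0,0,-0.01,0],[-1,0,0,-0.01,0],[-1,0,0,-0.01,0],[-1,0,0,-0.01,0],[-1,0,0,-0.01,0],[-1,0,0,-0.01,0],[-1,0,0,-0.01,0],[-1,0,0,-0.01,0],[-1,0,0,-0.01,0],[-1,0,0,-0.01,0],[-1,0,0,-0.01,0]])

```text
clock: 31.9
eef_pos: [367.6, -468.2, 343.2]
tool_rot: [3.011, 0.079, 1.608]
force: [-0.2, -0.1, 0.1]
width: -0.3
```

Request:
send_rows(rows=[[-1,0,0,0.041,0],[-1,0,0,0.041,0],[-1,0,0,0.03,0],[-1,0,0,0,0]])

```text
clock: 32.23
eef_pos: [385.7, -481.0, 237.6]
tool_rot: [3.004, 0.091, 1.605]
force: [-0.6, 0.7, -0.8]
width: -0.2
```

```bash
python3 -c "
from fit import *
where((-60,232),270,1.62);lean()"
```

```text
t 32.23 railframe [-324.7 -269.2] z 237.6 rot [3.004 0.091 1.605] w -0.2
F rail-frame [-0.65  0.73 -0.78] q [ 1.35  0.59 -0.73  1.75  0.49  0.82  0.46]
tool dx,dy mm [481.4 299.3] dz -32.4 roll -0.015
lean x',y' [ 0.1433 -0.0801]
```

Request:
send_rows(rows=[[-1,0.025,0.012,-0.012,0],[-1,0.032,0.018,-0.01,0],[-1,0.032,0.021,-0.008,0],[-1,0.032,0.021,-0.008,0],[-1,0.032,0.021,-0.008,0],[-1,0.032,0.021,-0.008,0],[-1,0.032,0.021,-0.006,0],[-1,0.032,0.021,-0.006,0],[-1,0.032,0.021,-0.004,0],[-1,0.032,0.021,0,0],[-1,0.032,0.021,0,0],[-1,0.032,0.021,0,0]])

```text
clock: 33.23
eef_pos: [609.3, -85.1, 326.0]
tool_rot: [2.996, 0.095, 1.58]
force: [1.2, -0.8, 0.6]
width: -0.2
```

```bash
python3 -c "
from fit import *
where((-60,230),270,1.62);lean()"
```

```text
t 33.23 railframe [-115.7  134.5] z 326.0 rot [2.996 0.095 1.58 ] w -0.2
F rail-frame [ 1.24 -0.72  0.56] q [ 0.52  0.49 -0.73  1.63  0.5   1.05 -0.35]
tool dx,dy mm [92.8 60. ] dz 56.0 roll -0.04
lean x',y' [ 0.1491 -0.0867]
```

Request:
send_rows(rows=[[-1,0.022,0.007,0,-0.008],[-1,0.022,0.007,0,-0.008],[-1,0.022,0.007,0,-0.008],[-1,0.022,0.007,0,-0.008],[-1,0.016,0.005,0,0],[-1,0,0,0,0]])

```text
clock: 33.73
eef_pos: [644.0, 40.1, 334.5]
tool_rot: [2.987, 0.089, 1.627]
force: [-0.2, 0.5, -0.2]
width: 0.4
```

```bash
python3 -c "
from fit import *
where((-60,228),146,1.62);lean()"
```

```text
t 33.73 railframe [-85.6 261. ] z 334.5 rot [2.987 0.089 1.627] w 0.4
F rail-frame [-0.27  0.48 -0.2 ] q [ 0.29  0.53 -0.73  1.54  0.53  1.12 -0.51]
tool dx,dy mm [-35.2  22.4] dz 188.5 roll 0.007
lean x',y' [ 0.1615 -0.0728]
```

Request:
send_rows(rows=[[-1,-0.004,0,0.012,0],[-1,-0.004,0,0.012,0],[-1,-0.003,0,0.012,0],[-1,-0.003,0,0.012,0],[-1,-0.002,0,0.012,0],[-1,0,0,0.012,0],[-1,0,0,0.012,0],[-1,0,0,0,0]])

```text
clock: 34.4
eef_pos: [658.1, 6.2, 246.5]
tool_rot: [2.989, 0.093, 1.618]
force: [-1.0, -0.7, -0.6]
width: -0.2
```

```bash
python3 -c "
from fit import *
where((-60,228),146,1.62);lean()"
```

```text
t 34.4 railframe [-70.3 227.6] z 246.5 rot [2.989 0.093 1.618] w -0.2
F rail-frame [-0.99 -0.76 -0.6 ] q [ 0.3   0.63 -0.67  1.63  0.62  0.95 -0.55]
tool dx,dy mm [-0.4 10.3] dz 100.5 roll -0.002
lean x',y' [ 0.1588 -0.0788]
```

Request:
send_rows(rows=[[-1,0.003,-0.001,0.014,0],[-1,0.003,-0.001,0.014,0],[-1,0.003,-0.001,0.014,0],[-1,0.002,-0.001,0.014,0],[-1,0,-0.001,0.014,0],[-1,0,0,0.008,0],[-1,0,0,0,0]])

```text
clock: 34.98
eef_pos: [665.7, 10.7, 162.7]
tool_rot: [2.99, 0.092, 1.618]
force: [0.1, -1.1, 0.4]
width: -0.0
```

```bash
python3 -c "
from fit import *
where((-60,214),149,1.62);lean();mortar('side','s8')"
```

```text
t 34.98 railframe [-62.8 232.4] z 162.7 rot [2.99  0.092 1.618] w -0.0
F rail-frame [ 0.17 -1.08  0.37] q [ 0.25  0.73 -0.6   1.69  0.72  0.81 -0.65]
tool dx,dy mm [-18.5   1.3] dz 13.7 roll -0.002
lean x',y' [ 0.1582 -0.0774]
side 0.79 [330. 146. 369. 190.]
 enc [-77.7 170. ] 77.6 220
 side [-53.8 147.5] 54.3 362
```

View pics/s8.png

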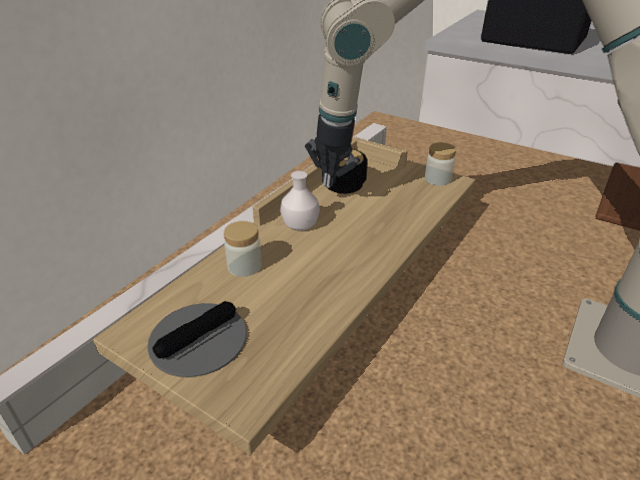

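The shut fingers are between mortar and vase at about (325,180) px, clear of the vase. The mortar still sits at (-54, 147.5). I'll make contact and push toward the cheek.

Request:
send_rows(rows=[[-1,-0.003,0,0.006,0],[-1,-0.004,0,0.005,0],[-1,-0.004,0,0.003,0],[-1,-0.004,0,0,0],[-1,-0.005,0,0.001,0]])

```text
clock: 35.5
eef_pos: [672.2, -10.0, 154.1]
tool_rot: [2.981, 0.09, 1.619]
force: [-2.6, 7.5, 2.4]
width: -0.1
```

```bash
python3 -c "
from fit import *
where((-60,119),149,1.62);lean()"
```

```text
t 35.5 railframe [-55.6 211.9] z 154.1 rot [2.981 0.09  1.619] w -0.1
F rail-frame [-2.85  7.38  2.4 ] q [ 0.28  0.74 -0.6   1.69  0.73  0.79 -0.63]
tool dx,dy mm [-92.2 -12.2] dz 5.1 roll -0.001
lean x',y' [ 0.1666 -0.0749]
```

Request:
send_rows(rows=[[-1,-0.008,-0.002,0.001,0],[-1,-0.01,-0.002,0.001,0],[-1,-0.012,-0.002,0.001,0],[-1,-0.012,-0.002,0.001,0]])

```text
clock: 35.83
eef_pos: [669.0, -42.9, 154.3]
tool_rot: [2.974, 0.074, 1.628]
force: [-0.3, 5.2, 0.4]
width: -0.1
```

```bash
python3 -c "
from fit import *
where((-60,119),149,1.62);lean();mortar('side')"
```

```text
t 35.83 railframe [-57.6 178.9] z 154.3 rot [2.974 0.074 1.628] w -0.1
F rail-frame [-0.51  5.16  0.42] q [ 0.36  0.74 -0.62  1.7   0.73  0.76 -0.56]
tool dx,dy mm [-59.4  -8. ] dz 5.3 roll 0.008
lean x',y' [ 0.1733 -0.0573]
side 0.83 [330. 145. 375. 188.]
 enc [-82.2 128.4] 61.2 118
 side [-54.6 114.8] 53.0 369
```

Request:
send_rows(rows=[[-1,-0.01,-0.002,0.001,0],[-1,-0.012,-0.002,0.001,0],[-1,-0.012,-0.002,0.001,0],[-1,-0.01,-0.001,0,0]])

```text
clock: 36.27
eef_pos: [665.3, -83.9, 154.4]
tool_rot: [2.971, 0.068, 1.631]
force: [-1.5, 4.2, -2.7]
width: -0.1
```

```bash
python3 -c "
from fit import *
where((-60,119),149,1.62);lean();mortar('side')"
```

```text
t 36.27 railframe [-59.8 137.8] z 154.4 rot [2.971 0.068 1.631] w -0.1
F rail-frame [-1.63  4.13 -2.7 ] q [ 0.44  0.74 -0.63  1.71  0.72  0.75 -0.48]
tool dx,dy mm [-18.7  -2.1] dz 5.4 roll 0.011
lean x',y' [ 0.1754 -0.05  ]
side 0.82 [341. 144. 385. 181.]
 enc [-67.6  89.9] 48.0 75
 side [-54.   72.8] 53.5 353
```

Request:
send_rows(rows=[[-1,-0.005,-0.001,0,0],[-1,-0.005,0,0,0],[-1,-0.004,0,0,0]])

```text
clock: 36.62
eef_pos: [664.1, -98.6, 154.5]
tool_rot: [2.973, 0.067, 1.63]
force: [-1.5, 5.0, 0.0]
width: 0.2
```

```bash
python3 -c "
from fit import *
where((-60,119),149,1.62);lean();mortar('side')"
```

```text
t 36.62 railframe [-60.5 123.1] z 154.5 rot [2.973 0.067 1.63 ] w 0.2
F rail-frame [-1.68  4.93  0.04] q [ 0.46  0.74 -0.63  1.7   0.72  0.75 -0.46]
tool dx,dy mm [-4.1  0.1] dz 5.5 roll 0.01
lean x',y' [ 0.1729 -0.0501]
side 0.89 [343. 141. 388. 177.]
 enc [-86.9  76.5] 61.1 85
 side [-53.5  58.1] 53.6 358
```

About 4 mm remain, so I'll use 2 mm steps.

Request:
send_rows(rows=[[-1,-0.002,0,0,0],[-1,-0.002,0,0,0]])

```text
clock: 36.88
eef_pos: [663.9, -102.1, 154.5]
tool_rot: [2.974, 0.067, 1.631]
force: [-1.8, 5.8, -0.9]
width: -0.0
```

```bash
python3 -c "
from fit import *
where();lean()"
```

```text
t 36.88 railframe [-60.5 119.6] z 154.5 rot [2.974 0.067 1.631] w -0.0
F rail-frame [-2.01  5.69 -0.88] q [ 0.47  0.74 -0.64  1.7   0.72  0.75 -0.45]
lean x',y' [ 0.172  -0.0495]
```

Request:
send_rows(rows=[[-1,-0.002,0,0,0]])

```text
clock: 36.97
eef_pos: [663.9, -103.1, 154.6]
tool_rot: [2.975, 0.066, 1.632]
force: [-1.2, 5.1, -1.9]
width: 0.1
```

```bash
python3 -c "
from fit import *
where();lean()"
```

```text
t 36.97 railframe [-60.5 118.5] z 154.6 rot [2.975 0.066 1.632] w 0.1
F rail-frame [-1.4   5.09 -1.89] q [ 0.47  0.74 -0.64  1.7   0.72  0.75 -0.45]
lean x',y' [ 0.1716 -0.0484]
```

Request:
send_rows(rows=[[-1,-0.002,0,0.0005,0]])

```text
clock: 37.05
eef_pos: [664.0, -103.9, 154.3]
tool_rot: [2.975, 0.064, 1.633]
force: [-3.5, 6.9, 2.0]
width: -0.0
```

```bash
python3 -c "
from fit import *
where();lean()"
```

```text
t 37.05 railframe [-60.4 117.8] z 154.3 rot [2.975 0.064 1.633] w -0.0
F rail-frame [-3.75  6.72  2.03] q [ 0.48  0.74 -0.64  1.7   0.72  0.75 -0.44]
lean x',y' [ 0.1715 -0.0469]
```

Request:
send_rows(rows=[[-1,-0.002,0,0.0005,0]])

```text
clock: 37.13
eef_pos: [664.1, -103.9, 154.3]
tool_rot: [2.975, 0.062, 1.634]
force: [-3.3, 8.5, 3.0]
width: -0.0
```

```bash
python3 -c "
from fit import *
where();lean();mortar('side')"
```

```text
t 37.13 railframe [-60.3 117.8] z 154.3 rot [2.975 0.062 1.634] w -0.0
F rail-frame [-3.62  8.42  3.03] q [ 0.48  0.75 -0.64  1.7   0.72  0.75 -0.44]
lean x',y' [ 0.1714 -0.0445]
side 0.78 [341. 137. 386. 177.]
 enc [-72.2  75.9] 64.9 105
 side [-53.8  53.3] 53.2 377
```

The motion has stopped at the cheek. Next comes a light press: about 12 N at the wrist less about 5 N of board friction.

Request:
send_rows(rows=[[-1,-0.0028,0,0,0]])

```text
clock: 37.32
eef_pos: [663.9, -104.7, 154.6]
tool_rot: [2.975, 0.061, 1.636]
force: [-2.2, 4.7, -1.4]
width: -0.2
```

```bash
python3 -c "
from fit import *
where();lean()"
```

```text
t 37.32 railframe [-60.4 117. ] z 154.6 rot [2.975 0.061 1.636] w -0.2
F rail-frame [-2.4   4.57 -1.4 ] q [ 0.48  0.75 -0.64  1.7   0.71  0.75 -0.43]
lean x',y' [ 0.1709 -0.0426]
```

Request:
send_rows(rows=[[-1,-0.002,0,0,0]])

```text
clock: 37.4
eef_pos: [663.8, -104.8, 154.6]
tool_rot: [2.975, 0.058, 1.638]
force: [-1.6, 5.8, -2.5]
width: 0.1
```

```bash
python3 -c "
from fit import *
where();lean()"
```

```text
t 37.4 railframe [-60.5 116.9] z 154.6 rot [2.975 0.058 1.638] w 0.1
F rail-frame [-1.79  5.72 -2.54] q [ 0.49  0.75 -0.65  1.7   0.71  0.76 -0.43]
lean x',y' [ 0.1705 -0.0402]
```

Request:
send_rows(rows=[[-1,-0.002,0,0,0]])

```text
clock: 37.48
eef_pos: [663.9, -104.8, 154.6]
tool_rot: [2.975, 0.056, 1.64]
force: [-1.7, 6.3, -1.0]
width: -0.2
```

```bash
python3 -c "
from fit import *
where();lean()
d=get_image('side');W=cloud(d)
def ck(W):
    R=(W-[720,-223.8,0]); X=R[...,0]*EX[0]+R[...,1]*EX[1]; Y=R[...,0]*EY[0]+R[...,1]*EY[1]
    for a in (-138,-120,-100,-80):
        m=(X>a)&(X<a+20)&(Y>-8)&(Y<10)&(W[...,2]>140)&(W[...,2]<163); print(a,m.sum(),np.round(np.median(Y[m]),1) if m.sum() else '')
ck(np.load('sideW.npy')); ck(W)
for o in outline_of(d,'mortar')[:1]:
    P=W[o['mask']];P=P[~np.isnan(P[:,0])];S=P[(P[:,2]>150)&(P[:,2]<184)]
    x=least_squares(lambda p:np.hypot(S[:,0]-p[0],S[:,1]-p[1])-54,S[:,:2].mean(0),loss='soft_l1').x;print('r54',toR(x))"
```

```text
t 37.48 railframe [-60.4 116.9] z 154.6 rot [2.975 0.056 1.64 ] w -0.2
F rail-frame [-1.97  6.22 -0.96] q [ 0.49  0.75 -0.65  1.7   0.71  0.76 -0.43]
lean x',y' [ 0.1703 -0.0376]
-138 60 -1.7
-120 58 -1.8
-100 59 -1.9
-80 60 -1.5
-138 62 -2.4
-120 62 -2.2
-100 41 -2.5
-80 0 
r54 [-53.35992827  51.61937101]
```

Request:
send_rows(rows=[[-1,-0.003,0,0.0005,0]])

```text
clock: 37.67
eef_pos: [663.9, -104.8, 154.4]
tool_rot: [2.976, 0.053, 1.642]
force: [-4.8, 8.7, 4.5]
width: 0.1
```

```bash
python3 -c "
from fit import *
where();lean()"
```

```text
t 37.67 railframe [-60.4 116.9] z 154.4 rot [2.976 0.053 1.642] w 0.1
F rail-frame [-5.14  8.55  4.53] q [ 0.49  0.75 -0.65  1.7   0.71  0.76 -0.42]
lean x',y' [ 0.1698 -0.0341]
```

Request:
send_rows(rows=[[-1,-0.004,0,0,0]])

```text
clock: 37.75
eef_pos: [663.9, -104.8, 154.7]
tool_rot: [2.976, 0.049, 1.645]
force: [-1.8, 10.5, -2.4]
width: 0.2
```

```bash
python3 -c "
from fit import *
where();lean()"
```

```text
t 37.75 railframe [-60.4 116.8] z 154.7 rot [2.976 0.049 1.645] w 0.2
F rail-frame [-2.22 10.39 -2.37] q [ 0.5   0.75 -0.66  1.7   0.71  0.76 -0.41]
lean x',y' [ 0.1693 -0.0293]
```

That is 10.4 N, immovable, with little vertical load, so the cheek press is about 6 N. I'll draw back straight, then lift.

Request:
send_rows(rows=[[-1,0.003,0,0,0],[-1,0.006,0,-0.001,0],[-1,0.012,0,-0.002,0],[-1,0.015,0,-0.004,0],[-1,0.002,-0.005,-0.025,0],[-1,0.002,-0.005,-0.03,0],[-1,0,-0.005,-0.03,0],[-1,0,0,-0.03,0],[-1,0,0,-0.03,0],[-1,0,-0.02,-0.03,0],[-1,0,-0.03,-0.02,0],[-1,0,0,0,0]])

```text
clock: 38.75
eef_pos: [562.1, -63.1, 350.7]
tool_rot: [2.972, 0.068, 1.641]
force: [-0.2, 0.6, -0.7]
width: 0.4
```

```bash
cat > fin.py <<'E'
from fit import *
import sys
where();lean()
d=get_image('side');W=cloud(d);cv2.imwrite('pics/%s.png'%sys.argv[1],d['image'])
def med(W,xr,yr,ax):
    R=(W-[720,-223.8,0]); X=R[...,0]*EX[0]+R[...,1]*EX[1]; Y=R[...,0]*EY[0]+R[...,1]*EY[1]
    m=(X>xr[0])&(X<xr[1])&(Y>yr[0])&(Y<yr[1])&(W[...,2]>140)&(W[...,2]<163); return m.sum(),np.round(np.median((X,Y)[ax][m]),2) if m.sum() else None
for nm,w in(('before',np.load('sideW.npy')),('now',W)):
    print(nm,'cheek',[med(w,(a,a+20),(-8,10),1) for a in(-138,-120)],'rail',[med(w,(-8,12),(a,a+50),0) for a in(115,265,315)])
for o in outline_of(d,'mortar')[:1]:
    P=W[o['mask']];P=P[~np.isnan(P[:,0])];S=P[(P[:,2]>150)&(P[:,2]<184)]
    x=least_squares(lambda p:np.hypot(S[:,0]-p[0],S[:,1]-p[1])-54,S[:,:2].mean(0),loss='soft_l1').x;print('r54',toR(x))
    T=P[P[:,2]>188]; A=np.c_[T[:,:2]-T[:,:2].mean(0),np.ones(len(T))]; print('top plane slope',np.linalg.lstsq(A,T[:,2],rcond=None)[0])
for n,c,r in(('vase',(665.5,121.5),60),('jA',(676,298),48),('jB',(487,-222.8),48)):
    for nm,w in(('before',np.load('sideW.npy')),('now',W)):
        m=(abs(w[...,0]-c[0])<r)&(abs(w[...,1]-c[1])<r)&(w[...,2]>145)&(w[...,2]<185); print(n,nm,np.round(circ(w[m]),1))
E
python3 fin.py s9
```

```text
t 38.75 railframe [-163.7  154.9] z 350.7 rot [2.972 0.068 1.641] w 0.4
F rail-frame [-0.23  0.58 -0.7 ] q [ 0.63  0.39 -0.84  1.74  0.44  1.01 -0.29]
lean x',y' [ 0.1749 -0.0483]
before cheek [(np.int64(60), np.float64(-1.69)), (np.int64(58), np.float64(-1.76))] rail [(np.int64(89), np.float64(-0.01)), (np.int64(51), np.float64(-0.34)), (np.int64(141), np.float64(-1.07))]
now cheek [(np.int64(63), np.float64(-2.12)), (np.int64(57), np.float64(-1.62))] rail [(np.int64(95), np.float64(-0.02)), (np.int64(44), np.float64(-0.57)), (np.int64(135), np.float64(-1.13))]
r54 [-53.32920772  51.59210184]
top plane slope [ 1.84558902e-02 -2.82072979e-02  1.94688160e+02]
vase before [664.2 124.2  37.5]
vase now [664.3 124.4  37.4]
jA before [675.4 299.4  31.9]
jA now [675.7 299.3  32. ]
jB before [ 487.8 -222.2   31.8]
jB now [ 487.9 -223.    32.1]
```

View pics/s9.png

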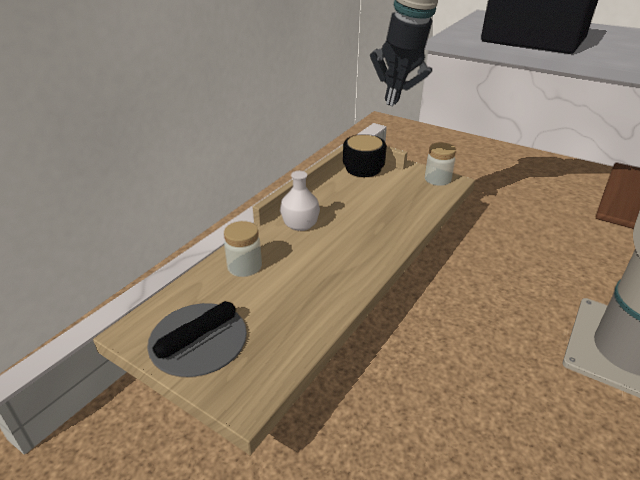

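The mortar stands in the corner at about (364,156) px. The rail and cheek faces, vase and both jars are where they were, the pestle looks the same in the picture, and the gripper is high and clear. I'll hand in.

Request:
send_rows(rows=[[-1,0,0,0,0],[-1,0,0,0,0]])

```text
clock: 39.02
eef_pos: [566.1, -64.6, 348.2]
tool_rot: [2.971, 0.067, 1.638]
force: [0.6, 0.7, 0.1]
width: 0.2
```

```bash
python3 -c "
from h import *
where(); print(finish_job())"
```

```text
t 39.02 railframe [-159.6  153.5] z 348.2 rot [2.971 0.067 1.638] w 0.2
F rail-frame [0.57 0.71 0.07] q [ 0.62  0.4  -0.84  1.73  0.45  1.01 -0.29]
the job is handed in; nothing more can be done
None
```

The mortar is in its corner, snug against the rail and the cheek, and the job was handed in at about 39 s. One press on the rail came out harder than I intended.

I pushed it along the front of the shelf past the vase, back against the rail with a light press, then along the rail against the cheek with a light press, and drew back.

**Last checks:**
- **Mortar position:** the side-camera fit puts its axis at x = -53.3, y = 51.6 mm. The cheek's face itself reads about -1.7 to -2.1 mm in that view, so the gap to the cheek matches the mortar's 54 mm radius to within a millimetre.
- **Rail and cheek:** their faces read within about 0.4 mm of where they were at the start, which is within the noise.
- **Vase and jars:** unmoved within 1 mm. The pestle looks unchanged in the picture, but I did not measure it.
- **Robot:** the gripper was high and clear, with wrist force under 1 N.

**What did not go cleanly:**
- **First contact with the rail:** the wrist force peaked at about 20 N, with about 16 N of that reading pressing down. I estimate about 7 N actually reached the rail, the rest being friction on the board, but I could not measure that directly. I eased off at once and repeated the press at about 11 N wrist force.
- **Cheek press:** it reached 10.4 N at the wrist, about 6 N net.
- **Mortar flatness:** a plane fitted to its top after the move showed a slope of 0.02–0.03. I put that down to the camera and the raised cover, but I took no earlier reading to compare it with.

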